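# Set the jeweller's bench tools back out from the pile

## Task

The bench has been wiped down and four tools are piled up on it. Take the pile apart from the top, one tool at a time, and set each back where it is used: stand the eye loupe in the white stone-sorting tray, lens up; the brass dapping block in the middle of the round wooden block, same side up as now; the vee-block in the middle of the granite surface plate, groove up and lengthwise, square to the plate; and the flat steel bench block in the middle of the black rubber mat, lengthwise and square to it. Lower each tool until it rests and only then let go (do not drop it), let go before you take the next, and do not shift the glass jar or the green bur stand that stand among them.

Things in the scene. Friction and masses are not known exactly. Their poses are not given: they have to be found in the camera images.
- loupe_centre (a point): eye loupe, on top of the pile: black plastic tube 30 mm high, standing upright on its open end, diameter 28 mm over its lower 20 mm, then tapering to 22 mm at the lens end on top; 30 g. Rests on the dapping block, a little off its middle. Point: its centre, 15 mm above its underside. z is its axis, up.
- dapping_block_centre (a point): dapping block, under the loupe: solid brass block 48 mm (x) by 40 mm (y) by 28 mm (z) with round hollows of several sizes in its top; about 0.4 kg. Rests on the two flats of the vee-block. Point: its centre, 14 mm above its underside. x along its length, z up.
- vee_block_centre (a point): vee-block, under the dapping block: dark steel, 66 mm long (x), 44 mm wide (y), 32 mm high (z), a right-angled groove 31 mm wide along the whole of its top (in x); its outer sides are upright and flat, so it is gripped over them; about 0.5 kg. Rests on the bench block. Point: its centre, 16 mm above its underside (in the body's middle, just below the bottom of the groove). x along the groove, z up.
- bench_block_centre (a point): steel bench block at the bottom of the pile: bright flat plate 86 mm (x) by 58 mm (y) by 20 mm thick (z), lying on the bench; about 0.76 kg. Point: its centre, 10 mm above its underside. x along its length, z up.
- sorting_tray_floor (a point): white plastic stone-sorting tray, empty, fixed on the bench: 124 mm (x) by 94 mm (y) outside, walls 4 mm thick and 14 mm high over the bench. Point: the middle of its inner floor, 4 mm above the bench. z up. Place of the loupe (anywhere inside).
- wood_block_top (a point): round wooden block with growth rings on its face, fixed: diameter 100 mm, 40 mm high. Point: the middle of its top face, 40 mm above the bench. z up. Place of the dapping block, which may be turned any way about the vertical.
- surface_plate_top (a point): grey granite surface plate, fixed: 130 mm (x) by 100 mm (y), its top 30 mm above the bench. Point: the middle of its top. x along its length, z up. Place of the vee-block, whose x goes along the plate's x, either way round.
- rubber_mat_top (a point): black rubber mat, fixed: 120 mm (x) by 90 mm (y), 6 mm thick, lying on the bench. Point: the middle of its top, 6 mm above the bench. x along its length, z up. Place of the bench block, whose x goes along the mat's x, either way round.
- jar_centre (a point): bystander, loose: closed glass jar, 48 mm in diameter, 55 mm high. Point: its centre, half-way up. To be left alone.
- bur_stand_centre (a point): bystander, loose: green bur stand, block 76 mm (x) by 46 mm (y) by 26 mm, with steel burs standing up to about 60 mm above the bench. Point: the block's centre, 13 mm above the bench. To be left alone.
Things that resemble listed ones, but are neither listed nor needed, are in the scene too. Leave any pink or turquoise look-alike of the part that bears surface_plate_top alone. What is shaped like the part that bears bench_block_centre but orange or pink is not meant.

How it is judged:
On the way, in this order (a step that is already met when the one before it is completed fails the run):
1. the loupe stands in the sorting tray, let go (x of loupe_centre in the frame of sorting_tray_floor between -0.047 and 0.047 m and y of loupe_centre in the frame of sorting_tray_floor between -0.032 and 0.032 m and z of loupe_centre in the frame of sorting_tray_floor between 0.01 and 0.02 m and angle between loupe_centre's own z axis and vertical below 0.12 rad and contact force between the fingers and loupe below 0.2 N and linear speed of loupe below 0.02 m/s), for 0.2 s.
2. the dapping block sits on the wooden block, let go (horizontal distance between dapping_block_centre and wood_block_top below 0.015 m and z of dapping_block_centre in the frame of wood_block_top between 0.009 and 0.019 m and angle between dapping_block_centre's own z axis and vertical below 0.12 rad and contact force between the fingers and dapping_block below 0.2 N and linear speed of dapping_block below 0.02 m/s), for 0.2 s.
3. the vee-block sits square on the surface plate, let go (horizontal distance between vee_block_centre and surface_plate_top below 0.015 m and z of vee_block_centre in the frame of surface_plate_top between 0.011 and 0.021 m and angle between vee_block_centre's own z axis and vertical below 0.12 rad and angle between the x axis of vee_block_centre and the x axis of surface_plate_top, either way round below 0.21 rad and contact force between the fingers and vee_block below 0.2 N and linear speed of vee_block below 0.02 m/s), for 0.2 s.
4. the bench block lies square on the rubber mat, let go (horizontal distance between bench_block_centre and rubber_mat_top below 0.013 m and z of bench_block_centre in the frame of rubber_mat_top between 0.005 and 0.015 m and angle between bench_block_centre's own z axis and vertical below 0.12 rad and angle between the x axis of bench_block_centre and the x axis of rubber_mat_top, either way round below 0.21 rad and contact force between the fingers and bench_block below 0.2 N and linear speed of bench_block below 0.02 m/s), for 0.2 s.
At the end, for the whole second after the job is handed in: All released, at rest and right side up: the loupe inside the sorting tray; the dapping block within 15 mm of the middle of the wooden block, the vee-block of the surface plate (15 mm) and the bench block of the mat (13 mm), both lengthwise to 12 degrees; jar and bur stand left alone (all of step 1 and all of step 2 and all of step 3 and all of step 4); the robot touches nothing.
It fails at once if the jar or the bur stand is shifted by more than 20 mm (distance of any of jar_centre, bur_stand_centre from where it was at the start of the episode above 0.02 m).
It fails at once if a tool is let go in the air, more than 15 mm above its place (dropped) ((horizontal distance between loupe_centre and sorting_tray_floor below 0.06 m and z of loupe_centre in the frame of sorting_tray_floor above 0.03 m and contact force between the fingers and loupe below 0.02 N) or (horizontal distance between dapping_block_centre and wood_block_top below 0.06 m and z of dapping_block_centre in the frame of wood_block_top above 0.029 m and contact force between the fingers and dapping_block below 0.02 N) or (horizontal distance between vee_block_centre and surface_plate_top below 0.06 m and z of vee_block_centre in the frame of surface_plate_top above 0.031 m and contact force between the fingers and vee_block below 0.02 N) or (horizontal distance between bench_block_centre and rubber_mat_top below 0.06 m and z of bench_block_centre in the frame of rubber_mat_top above 0.025 m and contact force between the fingers and bench_block below 0.02 N)).
It also fails if it takes over 136 s, if anything falls off the work surface, if the arm or the gripper's body presses on something with over 40 N, if the wrist force passes 120 N, or if a joint passes its speed limit or range.

## Robot

A 7-joint arm with a two-finger parallel gripper is mounted at the origin on the work surface. World frame = base frame: x ahead of the robot, y to its left, z up, the work surface at z = 0. Lengths are in m, angles in rad, forces in N, time in s.
With the tool pointing down it reaches from about 0.4 to 0.85 m from the base axis. Payload 10.4 kg.
Tool frame: the origin (TCP) lies at the very end of the fingers, on their centre line; the grasp point (between the pads) lies 19 mm behind it (grip_depth is the distance from the TCP to the grasp point, in m); z points along the fingers, x is the direction in which the jaws open and shut, and the axes are right-handed (so a half turn about z gives the same grasp; the last joint's range is limited). The gripper opens to 85 mm and grips with 20 to 120 N. Pads are 22 mm wide; open, the fingers measure 114 mm over their backs; the gripper's body (76 mm by 85 mm) begins 54 mm behind the grasp point. The pads swing forward as they close: fully open they stand 13 mm farther back than shut.
Start: joints at [-1.271, 0.332, -0.065, 1.46, 0.022, 1.35, -0.088], TCP at [0.198, 0.593, 0.231] pointing down, gripper open.
Joint ranges: [-2.6, 2.6], [-0.5, 2.12], [-1.47, 1.34], [0.16, 2.42], [-1.27, 4.41], [0.06, 2.06], [-2.6, 2.6]. Speed limits (rad/s): [2.22, 2.22, 2.79, 2.79, 3.14, 3.14, 3.14].

## Interface

Orientations are given as a rotation vector (axis times angle).
In Python, from cell import observe, snapshot, hand_in, search_frame, trace, landmark_of, grip_depth gives the robot as it stands.
- The arm moves only by the tool arm_command, never from a script. Its argument "series" is a list of rows, each an object of numbers: "dx", "dy", "dz": the shift along the tool's x, y, z in units of 25 mm (1.0 is 25 mm); "wx", "wy", "wz": the turn, a rotation vector about the tool's x, y, z in units of 6 degrees (1.0 is 6 degrees). In form: [{"dx": .., "dy": .., "dz": .., "wx": .., "wy": .., "wz": ..}, ...]. A call has 1 to 10 rows; each row shifts and turns the commanded pose from where the row before left it, along the tool's axes as they then stand; what a row does not reach is not made up. A row lasts 1/10 s, in which the tool goes at most 50 mm and 8.59 degrees, less where a joint would pass 70% of its speed; a pose out of reach is approached as far as the arm can. A call is refused whole if a number of a shift passes 1 or a number of a turn 1, either way. A call with a gripper value outside its range is refused whole. "hand" is the closure, from 0 (fully open) to 1 (shut), set as the call begins (left out, the last holds). The fingers move at their own pace and stop on an object; "grip_force" is the grip in N (left out, the last holds). Time passes only in rows, so rows that do not move let the fingers close. It gives the time, the measured TCP pose, the force and the opening at its end, in the units of the state.
- observe(): the state, without advancing time (a new reading comes with each control period).
- snapshot(name): name is "side" or "top" or "wrist"; returns a dict with "image" (384x512x3 uint8, red, green, blue), "fx", "fy", "cx", "cy" (pixels), "k1" (the pictures are not rectified: a ray, as slopes to the right and down, at radius r is drawn at 1 + k1 r^2 times it, then the intrinsics apply), "eye" and "rotation" of the camera in the world. Camera axes: x right, y up, looking along -z (the intrinsics and any distortion apply to the point x, -y, -z); pixel columns grow to the right and rows downward; lengths in m; the calibration is good to about 2 mm. A picture is of the moment at which its call begins. There is no depth.
- hand_in(): hands the job in, once; it reports no verdict.
Trained networks look in the newest picture that a camera, given by its name, has taken for a name from the list of things; names that differ only in an ending like _2 or _b are one class to them, and where a whole thing is asked for, a point or a joint stands for the part that bears it (a point fixed in the world has none). Each returns a list of dicts, best first, with "confidence" (0 to 1); they miss things now and then, are a little off and sometimes report something else, mostly with a low value. They report only what shows in the picture. A call takes as long as a camera call. They do not tell look-alikes from the thing itself.
- search_frame(query, camera): "xy" ([column, row] as shares, 0 to 1, of the picture: columns of its width, rows of its height, amid what is visible of it).
- trace(query, camera): "pixels" (384x512 bool, what is visible of it) and "xy" ([column, row] as shares, 0 to 1, of the picture: columns of its width, rows of its height, amid what is visible of it).
- landmark_of(query, camera): "xy" ([column, row] as shares, 0 to 1, of the picture: columns of its width, rows of its height: a listed point, or the origin of a listed thing).
The state is a dict: "time_s": time; "joints": joint angles; "qd": joint speeds; "effort": joint torques, N m; "tcp_pos": TCP position; "ee_rot": TCP orientation; "wrist_force": force on the tool from outside, world axes, zero at the start; "ft_torque": the same for the moment, N m; "width": opening from 0.0 (shut) to 1.0 (fully open).
Only numpy, scipy, OpenCV 4.12 (cv2) and the standard library are available. Lean on these libraries where they do the work, as an engineer would, in place of code of your own. Each camera call takes 0.05 s, during which the arm holds its last target. There are 200 camera calls.

## Working session

There is one attempt and no reset: what is moved stays moved. The work goes in short steps, Python scripts to look and compute and a tool call to move; the robot and the scene stay as the last step left them, time stands still between calls to the robot, and variables do not carry over. Pictures are saved under pics/ and viewed, about 12 in all and at most 16, crops included, and the job is handed in when it is done.

Besides the shell and the picture viewer there is one more tool, called after ">>>" as name(argument=value, ...), one argument or row to a line, values as JSON. arm_command: Moves the arm, as the interface text tells. Its arguments: {"type":"object","properties":{"series":{"type":"array","items":{"type":"object","properties":{"dx":{"type":"number"},"dy":{"type":"number"},"dz":{"type":"number"},"wx":{"type":"number"},"wy":{"type":"number"},"wz":{"type":"number"}}}},"hand":{"type":"number"},"grip_force":{"type":"number"}},"required":["series"]}

```bash
mkdir -p pics; ls
cat > h.py <<'E'
import numpy as np, cv2
from scipy.spatial.transform import Rotation as R
from cell import observe, snapshot, hand_in, search_frame, trace, landmark_of, grip_depth
def save(s,n): cv2.imwrite('pics/'+n,s['image'][:,:,::-1])
def ray(s,px):
    d=np.array([(px[0]-s['cx'])/s['fx'],(px[1]-s['cy'])/s['fy']])
    u=d.copy()
    for _ in range(20): u=d/(1+s['k1']*(u@u))
    return np.array(s['rotation'])@np.array([u[0],-u[1],-1.0])
def onz(s,px,z):
    v=ray(s,px); e=np.array(s['eye']); return e+v*(z-e[2])/v[2]
def proj(s,P):
    c=np.array(s['rotation']).T@(np.asarray(P)-s['eye']); u=np.array([c[0],-c[1]])/-c[2]
    u=u*(1+s['k1']*(u@u)); return u*[s['fx'],s['fy']]+[s['cx'],s['cy']]
E
python3 - <<'E'
from h import *
o=observe(); print(o, grip_depth() if callable(grip_depth) else grip_depth)
Z=dict(loupe_centre=.015,dapping_block_centre=.014,vee_block_centre=.016,bench_block_centre=.01,sorting_tray_floor=.004,wood_block_top=.04,surface_plate_top=.03,rubber_mat_top=.006,jar_centre=.0275,bur_stand_centre=.013)
Z['vee_block_centre']=.036;Z['dapping_block_centre']=.066;Z['loupe_centre']=.095
for c in ['top','side']:
    s=snapshot(c); save(s,c+'0.png'); print(c,s['eye'],s['fx'],s['k1'])
    for n,z in Z.items():
        for l in landmark_of(n,c)[:3]:
            px=np.array(l['xy'])*[512,384]; print(n,round(l['confidence'],2),px.round(),onz(s,px,z).round(4))
E
```

```text
pics
{'time_s': 0.0, 'joints': array([-1.27058958,  0.33288305, -0.06471247,  1.46092667,  0.02160304,
        1.34986245, -0.08849366]), 'qd': array([ 0.00110928, -0.0005757 , -0.00069621,  0.00095046,  0.00135175,
       -0.0019557 , -0.00044704]), 'effort': array([-1.26377981e-03, -6.25431776e+01,  4.82964457e-02, -3.91617036e+01,
        1.62019447e-02,  9.59162659e-03,  3.59040473e-05]), 'tcp_pos': array([0.19815285, 0.59238018, 0.23051596]), 'ee_rot': array([ 2.54882995e+00,  1.83512459e+00, -1.70603282e-03]), 'wrist_force': array([-0.0883397 ,  0.87307975, -0.13408907]), 'ft_torque': array([-0.02960459,  0.01623177,  0.01029209]), 'width': 1.0018776527878843} 0.0187
top [ 0.36312347 -0.01925305  1.50870932] 494.00599443684376 -0.06257326861713328Traceback (most recent call last):
  File "<stdin>", line 9, in <module>
  File "h.py", line 11, in onz
    v=ray(s,px); e=np.array(s['eye']); return e+v*(z-e[2])/v[2]
                                                           ~^^^
IndexError: invalid index to scalar variable.
```

```bash
sed -i "s/np.array(s\['rotation'\])/R.from_rotvec(s['rotation']).as_matrix()/" h.py
python3 - <<'E'
from h import *
Z=dict(loupe_centre=.095,dapping_block_centre=.066,vee_block_centre=.036,bench_block_centre=.01,sorting_tray_floor=.004,wood_block_top=.04,surface_plate_top=.03,rubber_mat_top=.006,jar_centre=.0275,bur_stand_centre=.013)
for c in ['top','side']:
    s=snapshot(c); save(s,c+'0.png'); print(c,s['eye'],s['rotation'],s['fx'],s['k1'])
    for n,z in Z.items():
        for l in landmark_of(n,c)[:3]:
            px=np.array(l['xy'])*[512,384]; print(n,round(l['confidence'],2),px.round(),onz(s,px,z).round(4))
E
```

```text
top [ 0.36312347 -0.01925305  1.50870932] [ 0.06075547 -0.06945128 -1.56345863] 494.00599443684376 -0.06257326861713328
loupe_centre 0.58 [335. 142.] [ 0.6475 -0.2475  0.095 ]
dapping_block_centre 0.73 [333. 139.] [ 0.6621 -0.2463  0.066 ]
vee_block_centre 0.49 [330. 144.] [ 0.6543 -0.2416  0.036 ]
bench_block_centre 0.89 [370. 175.] [ 0.5617 -0.3702  0.01  ]
bench_block_centre 0.61 [391. 135.] [ 0.6892 -0.4356  0.01  ]
bench_block_centre 0.47 [324. 146.] [ 0.6503 -0.2281  0.01  ]
sorting_tray_floor 0.86 [129. 216.] [0.4331 0.3666 0.004 ]
wood_block_top 0.8 [175. 152.] [0.6258 0.2236 0.04  ]
surface_plate_top 0.82 [253. 180.] [ 0.5416 -0.0118  0.03  ]
surface_plate_top 0.7 [262. 241.] [ 0.3588 -0.0375  0.03  ]
surface_plate_top 0.63 [323. 279.] [ 0.247  -0.2212  0.03  ]
rubber_mat_top 0.61 [367. 225.] [ 0.4099 -0.3607  0.006 ]
jar_centre 0.61 [188. 202.] [0.4746 0.1841 0.0275]
bur_stand_centre 0.97 [309. 202.] [ 0.4787 -0.1819  0.013 ]
bur_stand_centre 0.73 [174. 149.] [0.6388 0.2314 0.013 ]
side [ 0.34627156 -0.80921814  0.56790516] [ 1.01861901 -0.10558341 -0.1306525 ] 347.90198523
[... 218 characters left out ...]
_centre 0.89 [330. 263.] [ 0.6548 -0.2412  0.01  ]
bench_block_centre 0.8 [381. 328.] [ 0.6912 -0.433   0.01  ]
bench_block_centre 0.75 [312. 312.] [ 0.5687 -0.3729  0.01  ]
sorting_tray_floor 0.84 [212. 157.] [0.4267 0.3835 0.004 ]
sorting_tray_floor 0.25 [328. 264.] [ 0.6536 -0.2382  0.004 ]
wood_block_top 0.67 [276. 164.] [0.6333 0.2234 0.04  ]
surface_plate_top 0.96 [198. 216.] [ 0.3567 -0.036   0.03  ]
surface_plate_top 0.7 [261. 207.] [ 0.535  -0.0121  0.03  ]
surface_plate_top 0.65 [152. 270.] [ 0.2477 -0.2327  0.03  ]
rubber_mat_top 0.73 [236. 316.] [ 0.4157 -0.3596  0.006 ]
jar_centre 0.52 [234. 173.] [0.4873 0.202  0.0275]
bur_stand_centre 0.93 [252. 254.] [ 0.4777 -0.188   0.013 ]
```

View pics/top0.png

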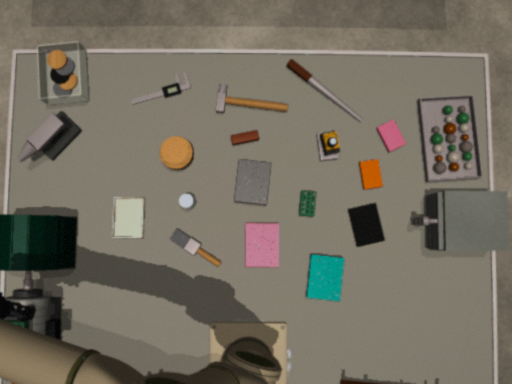

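View pics/side0.png

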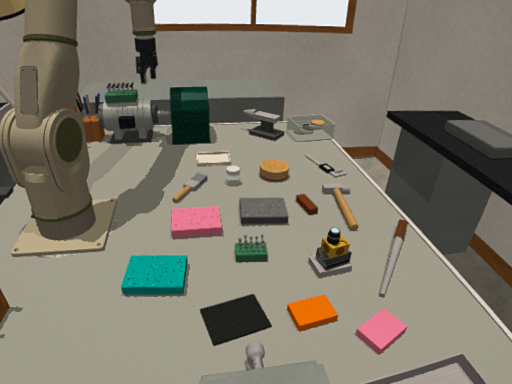

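```bash
cat >> h.py <<'E'
from scipy.optimize import minimize
def box(L,W,z0,z1): return np.array([[x,y,z] for x in(-L/2,L/2) for y in(-W/2,W/2) for z in(z0,z1)])
def cyl(secs): # (r,z)
    a=np.linspace(0,2*np.pi,40,endpoint=False); return np.concatenate([np.c_[r*np.cos(a),r*np.sin(a),0*a+z] for r,z in secs])
def sil(s,V,p,up=4):
    c,n=np.cos(p[2]),np.sin(p[2]); W=V@np.array([[c,n,0],[-n,c,0],[0,0,1]])+[p[0],p[1],0]
    q=np.array([proj(s,w) for w in W]); m=np.zeros((384,512),np.uint8)
    h=cv2.convexHull(q.astype(np.float32))
    cv2.fillConvexPoly(m,np.round(h*256).astype(np.int32),255,cv2.LINE_AA,8); return m/255.
def fit(views,V,p0,round_=False):
    # views: list of (s,mask,above)
    def f(p):
        p=np.r_[p,0] if round_ else p; t=0
        for s,m,a in views:
            q=sil(s,V,p)*(~a); t+=1-np.minimum(q,m).sum()/np.maximum(q,m).sum()
        return t/len(views)
    best=None
    for y in ([0] if round_ else [p0[2],p0[2]+.5,p0[2]-.5,p0[2]+1.2]):
        x0=np.r_[p0[:2]] if round_ else np.r_[p0[:2],y]; n=len(x0)
        S=np.vstack([x0]+[x0+d for d in np.diag([.008,.008,.25][:n])])
        r=minimize(f,x0,method='Nelder-Mead',options=dict(initial_simplex=S,xatol=1e-4,fatol=1e-4,maxiter=150))
        if best is None or r.fun<best.fun: best=r
    return best.x,best.fun
def getmask(n,c,s,z,xy,tol=.06):
    for t in trace(n,c):
        px=np.array(t['xy'])*[512,384]
        if np.hypot(*(onz(s,px,z)[:2]-xy))<tol: return t['pixels'],t['confidence']
    return None,0
E
cat > m1.py <<'E'
from h import *
S={c:snapshot(c) for c in('top','side')}
F=dict(sorting_tray_floor=(box(.124,.094,0,.014),.01,(.43,.37)),wood_block_top=(cyl([(.05,0),(.05,.04)]),.03,(.63,.223)),
surface_plate_top=(box(.13,.1,0,.03),.02,(.538,-.012)),rubber_mat_top=(box(.12,.09,0,.006),.005,(.412,-.36)),
jar_centre=(cyl([(.024,0),(.024,.055)]),.03,(.478,.19)),bur_stand_centre=(box(.076,.046,0,.026),.013,(.478,-.185)),
loupe_centre=(cyl([(.014,.08),(.014,.10),(.011,.11)]),.095,(.653,-.242)),dapping_block_centre=(box(.048,.04,.052,.08),.066,(.655,-.242)),
vee_block_centre=(box(.066,.044,.02,.052),.036,(.655,-.242)),bench_block_centre=(box(.086,.058,0,.02),.01,(.655,-.241)))
ab={c:np.zeros((384,512),bool) for c in S}
for n,(V,z,xy) in F.items():
    v=[];cf=[]
    for c,s in S.items():
        m,k=getmask(n,c,s,z,xy)
        cf.append((round(k,2),0 if m is None else int(m.sum())))
        if m is not None: v.append((s,m,ab[c].copy()))
    pile=n in('loupe_centre','dapping_block_centre','vee_block_centre')
    rd=n in('wood_block_top','jar_centre','loupe_centre')
    if v:
        out=[fit(w,V,np.r_[xy,0],rd) for w in ([v]+([[u] for u in v] if len(v)>1 else []))]
        print(n,cf,[(o[0].round(4).tolist(),round(o[1],3)) for o in out])
        if pile:
            for c,s in S.items(): ab[c]|=sil(s,V,np.r_[out[0][0],0][:3])>.5
    else: print(n,cf)
E
python3 m1.py
```

```text
sorting_tray_floor [(0.71, 1247), (0.93, 482)] [([0.4295, 0.365, -0.029], np.float64(0.124)), ([0.4287, 0.3687, -0.0074], np.float64(0.108)), ([0.4292, 0.3641, -0.0179], np.float64(0.129))]
wood_block_top [(0.6, 908), (0.56, 546)] [([0.625, 0.2239], np.float64(0.138)), ([0.6252, 0.2244], np.float64(0.094)), ([0.6272, 0.2243], np.float64(0.18))]
surface_plate_top [(0.61, 1422), (0.79, 1190)] [([0.5402, -0.008, -0.1391], np.float64(0.129)), ([0.54, -0.0092, -0.1018], np.float64(0.086)), ([0.5406, -0.0047, -0.1584], np.float64(0.159))]
rubber_mat_top [(0.56, 1109), (0.61, 2260)] [([0.4124, -0.3587, 0.2518], np.float64(0.107)), ([0.4114, -0.3563, 0.2636], np.float64(0.121)), ([0.4128, -0.3587, 0.2526], np.float64(0.092))]
jar_centre [(0.49, 228), (0.51, 243)] [([0.4793, 0.187], np.float64(0.241)), ([0.478, 0.1852], np.float64(0.189)), ([0.4816, 0.1871], np.float64(0.289))]
bur_stand_centre [(0.58, 393), (0.86, 681)] [([0.476, -0.1745, -0.1416], np.float64(0.161)), ([0.4751, -0.1754, -0.0936], np.float64(0.155)), ([0.4766, -0.1732, -0.1438], np.float64(0.155))]
loupe_centre [(0.38, 67), (0.65, 201)] [([0.6502, -0.2417], np.float64(0.26)), ([0.6481, -0.2404], np.float64(0.379)), ([0.6504, -0.2414], np.float64(0.132))]
dapping_block_centre [(0.74, 158), (0.69, 411)] [([0.6572, -0.2408, 0.2068], np.float64(0.234)), ([0.657, -0.2409, 0.2218], np.float64(0.331)), ([0.657, -0.2411, 0.2167], np.float64(0.135))]
vee_block_centre [(0.7, 104), (0.7, 409)] [([0.6576, -0.2422, 0.1798], np.float64(0.321)), ([0.6564, -0.2435, 0.0941], np.float64(0.475)), ([0.6584, -0.2409, 0.3016], np.float64(0.126))]
bench_block_centre [(0.53, 200), (0.66, 356)] [([0.6557, -0.2403, 0.1241], np.float64(0.268)), ([0.6545, -0.2416, 0.1327], np.float64(0.271)), ([0.6578, -0.2376, 0.1605], np.float64(0.193))]
```

>>> arm_command(
  series=[
    {"dx": -0.92,"dy": 0.99},
    {"dx": -0.92,"dy": 0.99},
    {"dx": -0.92,"dy": 0.99},
    {"dx": -0.92,"dy": 0.99},
    {"dx": -0.92,"dy": 0.99},
    {"dx": -0.92,"dy": 0.99},
    {"dx": -0.92,"dy": 0.99},
    {"dx": -0.92,"dy": 0.99},
    {"dx": -0.92,"dy": 0.99},
    {"dx": -0.92,"dy": 0.99},
  ],
  hand=0,
)

```text
invalid input at $.series[0]: expected keys dx, dy, dz, wx, wy, wz
```

>>> arm_command(
  series=[
    {"dx": -0.92,"dy": 0.99},
    {"dx": -0.92,"dy": 0.99},
    {"dx": -0.92,"dy": 0.99},
    {"dx": -0.92,"dy": 0.99},
    {"dx": -0.92,"dy": 0.99},
    {"dx": -0.92,"dy": 0.99},
    {"dx": -0.92,"dy": 0.99},
    {"dx": -0.92,"dy": 0.99},
    {"dx": -0.92,"dy": 0.99},
    {"dx": -0.92,"dy": 0.99},
  ],
)

```text
invalid input at $.series[0]: expected keys dx, dy, dz, wx, wy, wz
```

>>> arm_command(
  series=[
    {"wz": 1},
    {"wz": 1},
    {"wz": 1},
    {"wz": 1},
    {"wz": 1},
    {"wz": 1},
    {"wz": 1},
    {"wz": 1},
    {"wz": 1},
    {"wz": 1},
  ],
)

```text
invalid input at $.series[0]: expected keys dx, dy, dz, wx, wy, wz
```

>>> arm_command(
  series=[
    {"wz": 1},
    {"wz": 1},
    {"wz": 1},
    {"wz": 1},
    {"wz": 1},
    {"wz": 1},
    {"wz": 1},
    {"wz": 1},
    {"wz": 1},
    {"wz": 1},
  ],
)

```text
invalid input at $.series[0]: expected keys dx, dy, dz, wx, wy, wz
```

```bash
cat > go.py <<'E'
# python3 go.py x y z jaw : prints tool-frame units still to go
import sys; from h import *
o=observe(); M=R.from_rotvec(o['ee_rot']).as_matrix(); p=np.array(o['tcp_pos'])
x,y,z,th=[float(a) for a in sys.argv[1:5]]
c,s=np.cos(th),np.sin(th); T=np.array([[c,s,0],[s,-c,0],[0,0,-1]])
print('t',o['time_s'],'p',p.round(4),'jaw',round(np.arctan2(M[1,0],M[0,0]),3),'tilt',M[:,2].round(4),'F',np.round(o['wrist_force'],1),'w',round(o['width'],3),'j',np.round(o['joints'],2))
print('shift now',(M.T@(np.array([x,y,z])-p)/.025).round(3),'shift after turn',(T.T@(np.array([x,y,z])-p)/.025).round(3),'turn',(np.degrees(R.from_matrix(M.T@T).as_rotvec())/6).round(2))
E
python3 go.py 0.65 -0.241 0.2 -1.4; python3 -c "
from h import *
save(snapshot('wrist'),'w0.png')"
```

```text
t 2.3 p [0.1982 0.5928 0.2313] jaw 1.248 tilt [ 0.e+00  1.e-04 -1.e+00] F [-0.  -0.4  0. ] w 1.002 j [-1.27  0.33 -0.06  1.46  0.02  1.35 -0.09]
shift now [-25.897  27.716   1.25 ] shift after turn [ 35.936 -12.139   1.254] turn [-0.    0.   25.29]
```

>>> arm_command(
  series=[
    {"dx": -0.92,"dy": 0.99,"dz": 0,"wx": 0,"wy": 0,"wz": 0},
    {"dx": -0.92,"dy": 0.99,"dz": 0,"wx": 0,"wy": 0,"wz": 0},
    {"dx": -0.92,"dy": 0.99,"dz": 0,"wx": 0,"wy": 0,"wz": 0},
    {"dx": -0.92,"dy": 0.99,"dz": 0,"wx": 0,"wy": 0,"wz": 0},
    {"dx": -0.92,"dy": 0.99,"dz": 0,"wx": 0,"wy": 0,"wz": 0},
    {"dx": -0.92,"dy": 0.99,"dz": 0,"wx": 0,"wy": 0,"wz": 0},
    {"dx": -0.92,"dy": 0.99,"dz": 0,"wx": 0,"wy": 0,"wz": 0},
    {"dx": -0.92,"dy": 0.99,"dz": 0,"wx": 0,"wy": 0,"wz": 0},
    {"dx": -0.92,"dy": 0.99,"dz": 0,"wx": 0,"wy": 0,"wz": 0},
    {"dx": -0.92,"dy": 0.99,"dz": 0,"wx": 0,"wy": 0,"wz": 0},
  ],
  hand=0,
)

```text
time_s: 3.35
tcp_pos: [0.3606, 0.2948, 0.2315]
ee_rot: [-2.549, -1.835, -0.001]
wrist_force: [0.2, 0.3, 0.2]
width: 1.001
```

>>> arm_command(
  series=[
    {"dx": -0.92,"dy": 0.99,"dz": 0,"wx": 0,"wy": 0,"wz": 0},
    {"dx": -0.92,"dy": 0.99,"dz": 0,"wx": 0,"wy": 0,"wz": 0},
    {"dx": -0.92,"dy": 0.99,"dz": 0,"wx": 0,"wy": 0,"wz": 0},
    {"dx": -0.92,"dy": 0.99,"dz": 0,"wx": 0,"wy": 0,"wz": 0},
    {"dx": -0.92,"dy": 0.99,"dz": 0,"wx": 0,"wy": 0,"wz": 0},
    {"dx": -0.92,"dy": 0.99,"dz": 0,"wx": 0,"wy": 0,"wz": 0},
    {"dx": -0.92,"dy": 0.99,"dz": 0,"wx": 0,"wy": 0,"wz": 0},
    {"dx": -0.92,"dy": 0.99,"dz": 0,"wx": 0,"wy": 0,"wz": 0},
    {"dx": -0.92,"dy": 0.99,"dz": 0,"wx": 0,"wy": 0,"wz": 0},
    {"dx": 0,"dy": 0,"dz": 0,"wx": 0,"wy": 0,"wz": 0},
  ],
)

```text
time_s: 4.35
tcp_pos: [0.5069, 0.0245, 0.2316]
ee_rot: [2.554, 1.827, 0.0]
wrist_force: [0.2, 0.4, -1.0]
width: 0.997
```

>>> arm_command(
  series=[
    {"dx": 0,"dy": 0,"dz": 0,"wx": 0,"wy": 0,"wz": 1},
    {"dx": 0,"dy": 0,"dz": 0,"wx": 0,"wy": 0,"wz": 1},
    {"dx": 0,"dy": 0,"dz": 0,"wx": 0,"wy": 0,"wz": 1},
    {"dx": 0,"dy": 0,"dz": 0,"wx": 0,"wy": 0,"wz": 1},
    {"dx": 0,"dy": 0,"dz": 0,"wx": 0,"wy": 0,"wz": 1},
    {"dx": 0,"dy": 0,"dz": 0,"wx": 0,"wy": 0,"wz": 1},
    {"dx": 0,"dy": 0,"dz": 0,"wx": 0,"wy": 0,"wz": 1},
    {"dx": 0,"dy": 0,"dz": 0,"wx": 0,"wy": 0,"wz": 1},
    {"dx": 0,"dy": 0,"dz": 0,"wx": 0,"wy": 0,"wz": 1},
    {"dx": 0,"dy": 0,"dz": 0,"wx": 0,"wy": 0,"wz": 1},
  ],
)

```text
time_s: 5.35
tcp_pos: [0.5054, 0.0297, 0.2314]
ee_rot: [-3.126, -0.309, -0.0]
wrist_force: [-0.3, 1.0, -0.2]
width: 1.004
```

```bash
python3 go.py 0.65 -0.241 0.23 -1.4
```

```text
t 5.35 p [0.5054 0.0297 0.2314] jaw 0.197 tilt [ 1.e-04  4.e-04 -1.e+00] F [-0.3  1.  -0.2] w 1.004 j [-0.65  0.06  0.53  1.79 -0.03  1.3   0.08]
shift now [ 3.549 11.753  0.052] shift after turn [11.655 -3.858  0.056] turn [-0.    0.   15.25]
```

>>> arm_command(
  series=[
    {"dx": 0.3,"dy": 1,"dz": 0,"wx": 0,"wy": 0,"wz": 0},
    {"dx": 0.3,"dy": 1,"dz": 0,"wx": 0,"wy": 0,"wz": 0},
    {"dx": 0.3,"dy": 1,"dz": 0,"wx": 0,"wy": 0,"wz": 0},
    {"dx": 0.3,"dy": 1,"dz": 0,"wx": 0,"wy": 0,"wz": 0},
    {"dx": 0.3,"dy": 1,"dz": 0,"wx": 0,"wy": 0,"wz": 0},
    {"dx": 0.3,"dy": 1,"dz": 0,"wx": 0,"wy": 0,"wz": 0},
    {"dx": 0.3,"dy": 1,"dz": 0,"wx": 0,"wy": 0,"wz": 0},
    {"dx": 0.3,"dy": 1,"dz": 0,"wx": 0,"wy": 0,"wz": 0},
    {"dx": 0.3,"dy": 1,"dz": 0,"wx": 0,"wy": 0,"wz": 0},
    {"dx": 0.3,"dy": 1,"dz": 0,"wx": 0,"wy": 0,"wz": 0},
  ],
)

```text
time_s: 6.35
tcp_pos: [0.6296, -0.2009, 0.2311]
ee_rot: [-3.125, -0.316, -0.0]
wrist_force: [-0.4, -0.1, 0.2]
width: 0.997
```

>>> arm_command(
  series=[
    {"dx": 0.27,"dy": 0.87,"dz": 0,"wx": 0,"wy": 0,"wz": 0},
    {"dx": 0.27,"dy": 0.87,"dz": 0,"wx": 0,"wy": 0,"wz": 0},
    {"dx": 0,"dy": 0,"dz": 0,"wx": 0,"wy": 0,"wz": 1},
    {"dx": 0,"dy": 0,"dz": 0,"wx": 0,"wy": 0,"wz": 1},
    {"dx": 0,"dy": 0,"dz": 0,"wx": 0,"wy": 0,"wz": 1},
    {"dx": 0,"dy": 0,"dz": 0,"wx": 0,"wy": 0,"wz": 1},
    {"dx": 0,"dy": 0,"dz": 0,"wx": 0,"wy": 0,"wz": 1},
    {"dx": 0,"dy": 0,"dz": 0,"wx": 0,"wy": 0,"wz": 1},
    {"dx": 0,"dy": 0,"dz": 0,"wx": 0,"wy": 0,"wz": 1},
    {"dx": 0,"dy": 0,"dz": 0,"wx": 0,"wy": 0,"wz": 1},
  ],
)

```text
time_s: 7.35
tcp_pos: [0.6511, -0.2399, 0.2311]
ee_rot: [-2.981, 0.989, 0.001]
wrist_force: [-0.0, -0.5, -0.3]
width: 1.0
```

>>> arm_command(
  series=[
    {"dx": 0,"dy": 0,"dz": 0,"wx": 0,"wy": 0,"wz": 1},
    {"dx": 0,"dy": 0,"dz": 0,"wx": 0,"wy": 0,"wz": 1},
    {"dx": 0,"dy": 0,"dz": 0,"wx": 0,"wy": 0,"wz": 1},
    {"dx": 0,"dy": 0,"dz": 0,"wx": 0,"wy": 0,"wz": 1},
    {"dx": 0,"dy": 0,"dz": 0,"wx": 0,"wy": 0,"wz": 1},
    {"dx": 0,"dy": 0,"dz": 0,"wx": 0,"wy": 0,"wz": 1},
    {"dx": 0,"dy": 0,"dz": 0,"wx": 0,"wy": 0,"wz": 1},
    {"dx": 0,"dy": 0,"dz": 0,"wx": 0,"wy": 0,"wz": 0.25},
    {"dx": 0,"dy": 0,"dz": 0,"wx": 0,"wy": 0,"wz": 0},
  ],
)

```text
time_s: 8.25
tcp_pos: [0.651, -0.2402, 0.2311]
ee_rot: [-2.409, 2.017, 0.001]
wrist_force: [0.2, 0.0, 0.3]
width: 0.997
```

```bash
python3 go.py 0.65 -0.241 0.23 -1.4
cat > m2.py <<'E'
from h import *
s=snapshot('wrist'); save(s,'w1.png'); print(s['eye'],s['fx'])
F=dict(loupe_centre=(cyl([(.014,.08),(.014,.10),(.011,.11)]),.095,(.653,-.242)),dapping_block_centre=(box(.048,.04,.052,.08),.066,(.655,-.242)),
vee_block_centre=(box(.066,.044,.02,.052),.036,(.655,-.242)),bench_block_centre=(box(.086,.058,0,.02),.01,(.655,-.241)))
ab=np.zeros((384,512),bool)
for n,(V,z,xy) in F.items():
    l=[(round(a['confidence'],2),onz(s,np.array(a['xy'])*[512,384],z).round(4)) for a in landmark_of(n,'wrist')[:2]]
    m,k=getmask(n,'wrist',s,z,xy)
    print(n,l,k)
    if m is None: continue
    p,e=fit([(s,m,ab)],V,np.r_[xy,.17],n[0]=='l'); print('   fit',p.round(4),round(e,3),m.sum())
    ab|=sil(s,V,np.r_[p,0][:3])>.5; ab|=m
E
python3 m2.py
```

```text
t 8.25 p [ 0.651  -0.2402  0.2311] jaw -1.394 tilt [-3.e-04  4.e-04 -1.e+00] F [0.2 0.  0.3] w 0.997 j [-0.31  0.65  0.97  1.29 -0.53  1.46 -0.77]
shift now [0.024 0.045 0.042] shift after turn [0.024 0.045 0.042] turn [0.   0.   0.06]
[ 0.71882427 -0.22785025  0.37316159] 281.9842626124516
loupe_centre [(0.74, array([ 0.6452, -0.2427,  0.095 ]))] 0.83
   fit [ 0.6477 -0.2413] 0.106 669
dapping_block_centre [(0.93, array([ 0.6571, -0.241 ,  0.066 ]))] 0.86
   fit [ 0.6553 -0.2416  0.2352] 0.129 1148
vee_block_centre [] 0.75
   fit [ 0.6554 -0.2414  0.241 ] 0.242 362
bench_block_centre [(0.87, array([ 0.6874, -0.4372,  0.01  ])), (0.6, array([ 0.5657, -0.3714,  0.01  ]))] 0
```

View pics/w1.png

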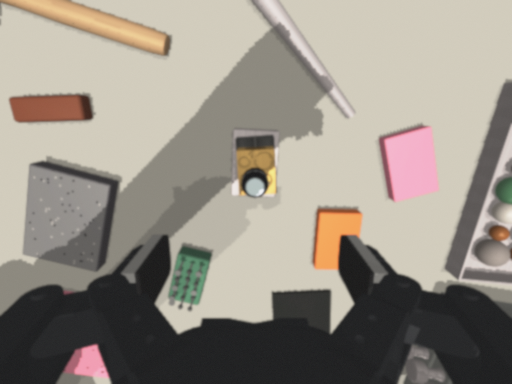

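```bash
python3 go.py 0.6485 -0.2413 0.084 -1.394
```

```text
t 8.7 p [ 0.6508 -0.2408  0.2313] jaw -1.396 tilt [ 1.e-04  2.e-04 -1.e+00] F [ 0.1 -0.  -0.1] w 1.0 j [-0.3   0.65  0.98  1.29 -0.53  1.46 -0.77]
shift now [3.000e-03 9.600e-02 5.892e+00] shift after turn [2.000e-03 9.500e-02 5.892e+00] turn [-0.    0.   -0.02]
```

>>> arm_command(
  series=[
    {"dx": 0,"dy": 0.1,"dz": 0.8,"wx": 0,"wy": 0,"wz": 0},
    {"dx": 0,"dy": 0,"dz": 0.8,"wx": 0,"wy": 0,"wz": 0},
    {"dx": 0,"dy": 0,"dz": 0.8,"wx": 0,"wy": 0,"wz": 0},
    {"dx": 0,"dy": 0,"dz": 0.8,"wx": 0,"wy": 0,"wz": 0},
    {"dx": 0,"dy": 0,"dz": 0.8,"wx": 0,"wy": 0,"wz": 0},
    {"dx": 0,"dy": 0,"dz": 0.8,"wx": 0,"wy": 0,"wz": 0},
    {"dx": 0,"dy": 0,"dz": 0.6,"wx": 0,"wy": 0,"wz": 0},
    {"dx": 0,"dy": 0,"dz": 0.5,"wx": 0,"wy": 0,"wz": 0},
    {"dx": 0,"dy": 0,"dz": 0,"wx": 0,"wy": 0,"wz": 0},
    {"dx": 0,"dy": 0,"dz": 0,"wx": 0,"wy": 0,"wz": 0},
  ],
)

```text
time_s: 9.7
tcp_pos: [0.6486, -0.2414, 0.0843]
ee_rot: [-2.407, 2.019, -0.001]
wrist_force: [0.3, 0.1, -0.5]
width: 1.002
```

>>> arm_command(
  series=[
    {"dx": 0,"dy": 0,"dz": 0,"wx": 0,"wy": 0,"wz": 0},
    {"dx": 0,"dy": 0,"dz": 0,"wx": 0,"wy": 0,"wz": 0},
    {"dx": 0,"dy": 0,"dz": 0,"wx": 0,"wy": 0,"wz": 0},
    {"dx": 0,"dy": 0,"dz": 0,"wx": 0,"wy": 0,"wz": 0},
    {"dx": 0,"dy": 0,"dz": 0,"wx": 0,"wy": 0,"wz": 0},
    {"dx": 0,"dy": 0,"dz": 0,"wx": 0,"wy": 0,"wz": 0},
    {"dx": 0,"dy": 0,"dz": 0,"wx": 0,"wy": 0,"wz": 0},
    {"dx": 0,"dy": 0,"dz": 0,"wx": 0,"wy": 0,"wz": 0},
    {"dx": 0,"dy": 0,"dz": 0,"wx": 0,"wy": 0,"wz": 0},
    {"dx": 0,"dy": 0,"dz": 0,"wx": 0,"wy": 0,"wz": 0},
  ],
  hand=1,
  grip_force=25,
)

```text
time_s: 10.7
tcp_pos: [0.6486, -0.2413, 0.0842]
ee_rot: [-2.406, 2.019, -0.001]
wrist_force: [-1.2, 1.2, 6.0]
width: 0.309
```

>>> arm_command(
  series=[
    {"dx": 0,"dy": 0,"dz": -0.2,"wx": 0,"wy": 0,"wz": 0},
    {"dx": 0,"dy": 0,"dz": -0.3,"wx": 0,"wy": 0,"wz": 0},
    {"dx": 0,"dy": 0,"dz": -0.5,"wx": 0,"wy": 0,"wz": 0},
    {"dx": 0,"dy": 0,"dz": -0.5,"wx": 0,"wy": 0,"wz": 0},
    {"dx": 0,"dy": 0,"dz": 0,"wx": 0,"wy": 0,"wz": 0},
  ],
)

```text
time_s: 11.2
tcp_pos: [0.6493, -0.2419, 0.124]
ee_rot: [-2.406, 2.019, -0.005]
wrist_force: [0.3, -0.3, -0.7]
width: 0.309
```

```bash
python3 go.py 0.43 0.365 0.2 -0.02
python3 - <<'E'
from h import *
s=snapshot('side'); c=proj(s,[.65,-.241,.09]).astype(int); print(c)
im=s['image'][c[1]-60:c[1]+45,c[0]-70:c[0]+70,::-1]; cv2.imwrite('pics/l1.png',cv2.resize(im,None,fx=5,fy=5,interpolation=cv2.INTER_CUBIC))
E
```

```text
t 11.2 p [ 0.6493 -0.2419  0.124 ] jaw -1.396 tilt [ 0.0032 -0.0011 -1.    ] F [ 0.3 -0.3 -0.7] w 0.309 j [-0.3   0.72  0.92  1.43 -0.58  1.28 -0.73]
shift now [-25.428   4.414  -3.095] shift after turn [ -9.257 -24.098  -3.041] turn [-1.000e-02 -3.000e-02 -1.314e+01]
[333 236]
```

View pics/l1.png

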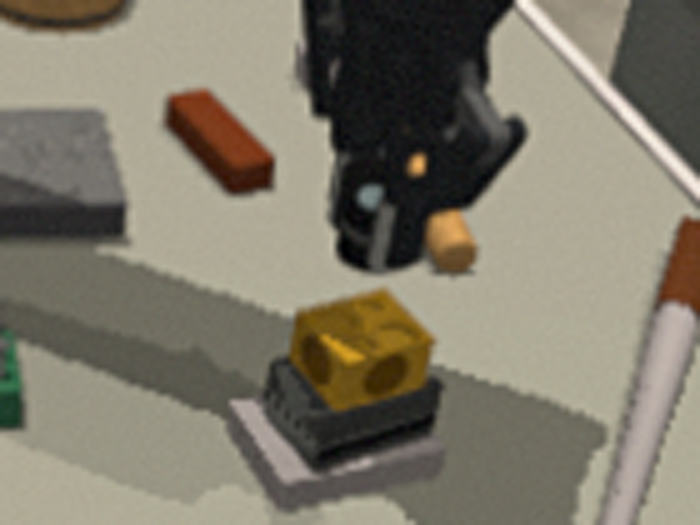

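>>> arm_command(
  series=[
    {"dx": -0.98,"dy": 0.17,"dz": -0.6,"wx": 0,"wy": 0,"wz": 0},
    {"dx": -0.98,"dy": 0.17,"dz": -0.6,"wx": 0,"wy": 0,"wz": 0},
    {"dx": -0.98,"dy": 0.17,"dz": -0.6,"wx": 0,"wy": 0,"wz": 0},
    {"dx": -0.98,"dy": 0.17,"dz": -0.6,"wx": 0,"wy": 0,"wz": 0},
    {"dx": -0.98,"dy": 0.17,"dz": -0.6,"wx": 0,"wy": 0,"wz": 0},
    {"dx": -0.98,"dy": 0.17,"dz": 0,"wx": 0,"wy": 0,"wz": 0},
    {"dx": -0.98,"dy": 0.17,"dz": 0,"wx": 0,"wy": 0,"wz": 0},
    {"dx": -0.98,"dy": 0.17,"dz": 0,"wx": 0,"wy": 0,"wz": 0},
    {"dx": -0.98,"dy": 0.17,"dz": 0,"wx": 0,"wy": 0,"wz": 0},
    {"dx": -0.98,"dy": 0.17,"dz": 0,"wx": 0,"wy": 0,"wz": 0},
  ],
)

```text
time_s: 12.25
tcp_pos: [0.5633, -0.0063, 0.196]
ee_rot: [2.407, -2.019, -0.001]
wrist_force: [0.4, 0.7, 0.2]
width: 0.312
```

>>> arm_command(
  series=[
    {"dx": -0.98,"dy": 0.17,"dz": 0,"wx": 0,"wy": 0,"wz": 0},
    {"dx": -0.98,"dy": 0.17,"dz": 0,"wx": 0,"wy": 0,"wz": 0},
    {"dx": -0.98,"dy": 0.17,"dz": 0,"wx": 0,"wy": 0,"wz": 0},
    {"dx": -0.98,"dy": 0.17,"dz": 0,"wx": 0,"wy": 0,"wz": 0},
    {"dx": -0.98,"dy": 0.17,"dz": 0,"wx": 0,"wy": 0,"wz": 0},
    {"dx": -0.98,"dy": 0.17,"dz": 0,"wx": 0,"wy": 0,"wz": 0},
    {"dx": -0.98,"dy": 0.17,"dz": 0,"wx": 0,"wy": 0,"wz": 0},
    {"dx": -0.98,"dy": 0.17,"dz": 0,"wx": 0,"wy": 0,"wz": 0},
    {"dx": -0.98,"dy": 0.17,"dz": 0,"wx": 0,"wy": 0,"wz": 0},
    {"dx": -0.98,"dy": 0.17,"dz": 0,"wx": 0,"wy": 0,"wz": 0},
  ],
)

```text
time_s: 13.25
tcp_pos: [0.4789, 0.2274, 0.1961]
ee_rot: [-2.407, 2.019, 0.001]
wrist_force: [0.5, 0.0, -0.5]
width: 0.31
```

>>> arm_command(
  series=[
    {"dx": -0.98,"dy": 0.17,"dz": 0,"wx": 0,"wy": 0,"wz": 0},
    {"dx": -0.98,"dy": 0.17,"dz": 0,"wx": 0,"wy": 0,"wz": 0},
    {"dx": -0.98,"dy": 0.17,"dz": 0,"wx": 0,"wy": 0,"wz": 0},
    {"dx": -0.98,"dy": 0.17,"dz": 0,"wx": 0,"wy": 0,"wz": 0},
    {"dx": -0.98,"dy": 0.17,"dz": 0,"wx": 0,"wy": 0,"wz": 0},
    {"dx": -0.9,"dy": 0.17,"dz": 0,"wx": 0,"wy": 0,"wz": 0},
    {"dx": 0,"dy": 0,"dz": 0,"wx": 0,"wy": 0,"wz": -1},
    {"dx": 0,"dy": 0,"dz": 0,"wx": 0,"wy": 0,"wz": -1},
    {"dx": 0,"dy": 0,"dz": 0,"wx": 0,"wy": 0,"wz": -1},
    {"dx": 0,"dy": 0,"dz": 0,"wx": 0,"wy": 0,"wz": -1},
  ],
)

```text
time_s: 14.25
tcp_pos: [0.4291, 0.365, 0.1961]
ee_rot: [2.777, -1.469, -0.0]
wrist_force: [-0.8, 0.0, -0.7]
width: 0.312
```

>>> arm_command(
  series=[
    {"dx": 0,"dy": 0,"dz": 0,"wx": 0,"wy": 0,"wz": -1},
    {"dx": 0,"dy": 0,"dz": 0,"wx": 0,"wy": 0,"wz": -1},
    {"dx": 0,"dy": 0,"dz": 0,"wx": 0,"wy": 0,"wz": -1},
    {"dx": 0,"dy": 0,"dz": 0,"wx": 0,"wy": 0,"wz": -1},
    {"dx": 0,"dy": 0,"dz": 0,"wx": 0,"wy": 0,"wz": -1},
    {"dx": 0,"dy": 0,"dz": 0,"wx": 0,"wy": 0,"wz": -1},
    {"dx": 0,"dy": 0,"dz": 0,"wx": 0,"wy": 0,"wz": -1},
    {"dx": 0,"dy": 0,"dz": 0,"wx": 0,"wy": 0,"wz": -1},
    {"dx": 0,"dy": 0,"dz": 0,"wx": 0,"wy": 0,"wz": -1},
    {"dx": 0,"dy": 0,"dz": 0,"wx": 0,"wy": 0,"wz": 0},
  ],
)

```text
time_s: 15.25
tcp_pos: [0.4292, 0.3649, 0.1962]
ee_rot: [3.141, -0.053, -0.0]
wrist_force: [-0.0, -0.5, -0.8]
width: 0.31
```

```bash
python3 go.py 0.43 0.3665 0.009 -0.02
```

```text
t 15.25 p [0.4292 0.3649 0.1962] jaw -0.033 tilt [-3.e-04  0.e+00 -1.e+00] F [-0.  -0.5 -0.8] w 0.31 j [-1.46  0.27  0.8   1.71 -0.2   1.25 -0.65]
shift now [ 0.033 -0.064  7.486] shift after turn [ 0.032 -0.064  7.486] turn [ 0.    0.   -0.13]
```

>>> arm_command(
  series=[
    {"dx": 0,"dy": 0,"dz": 0.9,"wx": 0,"wy": 0,"wz": 0},
    {"dx": 0,"dy": 0,"dz": 0.9,"wx": 0,"wy": 0,"wz": 0},
    {"dx": 0,"dy": 0,"dz": 0.9,"wx": 0,"wy": 0,"wz": 0},
    {"dx": 0,"dy": 0,"dz": 0.9,"wx": 0,"wy": 0,"wz": 0},
    {"dx": 0,"dy": 0,"dz": 0.9,"wx": 0,"wy": 0,"wz": 0},
    {"dx": 0,"dy": 0,"dz": 0.9,"wx": 0,"wy": 0,"wz": 0},
    {"dx": 0,"dy": 0,"dz": 0.9,"wx": 0,"wy": 0,"wz": 0},
    {"dx": 0,"dy": 0,"dz": 0.7,"wx": 0,"wy": 0,"wz": 0},
    {"dx": 0,"dy": 0,"dz": 0.3,"wx": 0,"wy": 0,"wz": 0},
    {"dx": 0,"dy": 0,"dz": 0,"wx": 0,"wy": 0,"wz": 0},
  ],
)

```text
time_s: 16.25
tcp_pos: [0.4289, 0.3645, 0.0131]
ee_rot: [3.14, -0.058, -0.001]
wrist_force: [-0.3, 0.2, 0.4]
width: 0.312
```

>>> arm_command(
  series=[
    {"dx": 0,"dy": 0,"dz": 0.05,"wx": 0,"wy": 0,"wz": 0},
    {"dx": 0,"dy": 0,"dz": 0.05,"wx": 0,"wy": 0,"wz": 0},
    {"dx": 0,"dy": 0,"dz": 0,"wx": 0,"wy": 0,"wz": 0},
  ],
)

```text
time_s: 16.55
tcp_pos: [0.4295, 0.3653, 0.0119]
ee_rot: [-3.14, 0.055, -0.001]
wrist_force: [0.3, 0.9, 0.2]
width: 0.312
```

>>> arm_command(
  series=[
    {"dx": 0,"dy": 0,"dz": 0.05,"wx": 0,"wy": 0,"wz": 0},
    {"dx": 0,"dy": 0,"dz": 0.05,"wx": 0,"wy": 0,"wz": 0},
    {"dx": 0,"dy": 0,"dz": 0,"wx": 0,"wy": 0,"wz": 0},
  ],
)

```text
time_s: 16.85
tcp_pos: [0.4292, 0.3649, 0.0087]
ee_rot: [-3.141, 0.055, 0.0]
wrist_force: [-0.1, 0.0, -0.7]
width: 0.309
```

>>> arm_command(
  series=[
    {"dx": 0,"dy": 0,"dz": 0.05,"wx": 0,"wy": 0,"wz": 0},
    {"dx": 0,"dy": 0,"dz": 0,"wx": 0,"wy": 0,"wz": 0},
  ],
)

```text
time_s: 17.05
tcp_pos: [0.4294, 0.365, 0.0081]
ee_rot: [-3.141, 0.055, 0.0]
wrist_force: [-2.4, -1.9, 8.9]
width: 0.312
```

>>> arm_command(
  series=[
    {"dx": 0,"dy": 0,"dz": 0,"wx": 0,"wy": 0,"wz": 0},
    {"dx": 0,"dy": 0,"dz": 0,"wx": 0,"wy": 0,"wz": 0},
    {"dx": 0,"dy": 0,"dz": 0,"wx": 0,"wy": 0,"wz": 0},
    {"dx": 0,"dy": 0,"dz": 0,"wx": 0,"wy": 0,"wz": 0},
    {"dx": 0,"dy": 0,"dz": 0,"wx": 0,"wy": 0,"wz": 0},
  ],
  hand=0.45,
)

```text
time_s: 17.55
tcp_pos: [0.4292, 0.3649, 0.0075]
ee_rot: [-3.141, 0.055, -0.0]
wrist_force: [-0.1, -0.2, -0.4]
width: 0.55
```

>>> arm_command(
  series=[
    {"dx": 0,"dy": 0,"dz": -0.3,"wx": 0,"wy": 0,"wz": 0},
    {"dx": 0,"dy": 0,"dz": -0.6,"wx": 0,"wy": 0,"wz": 0},
    {"dx": 0,"dy": 0,"dz": -0.9,"wx": 0,"wy": 0,"wz": 0},
    {"dx": 0,"dy": 0,"dz": -1,"wx": 0,"wy": 0,"wz": 0},
    {"dx": 0,"dy": 0,"dz": -1,"wx": 0,"wy": 0,"wz": 0},
    {"dx": 0,"dy": 0,"dz": -1,"wx": 0,"wy": 0,"wz": 0},
    {"dx": 0,"dy": 0,"dz": -1,"wx": 0,"wy": 0,"wz": 0},
    {"dx": 0,"dy": 0,"dz": -1,"wx": 0,"wy": 0,"wz": 0},
    {"dx": 0,"dy": 0,"dz": -1,"wx": 0,"wy": 0,"wz": 0},
    {"dx": 0,"dy": 0,"dz": 0,"wx": 0,"wy": 0,"wz": 0},
  ],
)

```text
time_s: 18.55
tcp_pos: [0.4309, 0.3656, 0.2071]
ee_rot: [-3.136, 0.056, -0.005]
wrist_force: [-0.3, -0.9, 0.3]
width: 0.55
```

```bash
python3 go.py 0.656 -0.2413 0.2 -1.36
python3 - <<'E'
from h import *
s=snapshot('wrist'); save(s,'w2.png')
for n in['loupe_centre','sorting_tray_floor']:
    print([(round(l['confidence'],2),onz(s,np.array(l['xy'])*[512,384],.019 if n[0]=='l' else .004).round(3)) for l in landmark_of(n,'wrist')])
E
```

```text
t 18.55 p [0.4309 0.3656 0.2071] jaw -0.036 tilt [ 0.0036  0.0051 -1.    ] F [-0.3 -0.9  0.3] w 0.55 j [-1.47  0.26  0.81  1.7  -0.2   1.26 -0.65]
shift now [ 9.863 23.94   0.191] shift after turn [25.622 -3.726  0.283] turn [-6.000e-02  1.000e-02  1.265e+01]
[(0.79, array([0.428, 0.362, 0.019]))]
[(0.98, array([0.428, 0.365, 0.004]))]
```

View pics/w2.png

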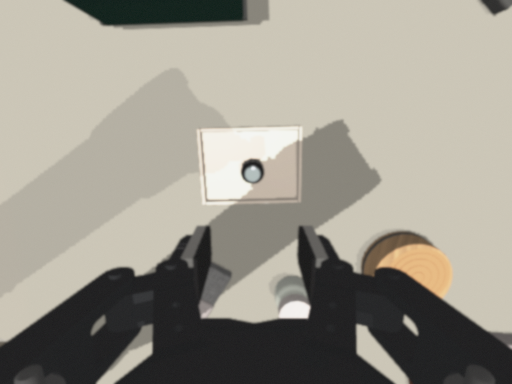

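>>> arm_command(
  series=[
    {"dx": 0.41,"dy": 1,"dz": 0,"wx": 0,"wy": 0,"wz": 0},
    {"dx": 0.41,"dy": 1,"dz": 0,"wx": 0,"wy": 0,"wz": 0},
    {"dx": 0.41,"dy": 1,"dz": 0,"wx": 0,"wy": 0,"wz": 0},
    {"dx": 0.41,"dy": 1,"dz": 0,"wx": 0,"wy": 0,"wz": 0},
    {"dx": 0.41,"dy": 1,"dz": 0,"wx": 0,"wy": 0,"wz": 0},
    {"dx": 0.41,"dy": 1,"dz": 0,"wx": 0,"wy": 0,"wz": 0},
    {"dx": 0.41,"dy": 1,"dz": 0,"wx": 0,"wy": 0,"wz": 0},
    {"dx": 0.41,"dy": 1,"dz": 0,"wx": 0,"wy": 0,"wz": 0},
    {"dx": 0.41,"dy": 1,"dz": 0,"wx": 0,"wy": 0,"wz": 0},
    {"dx": 0.41,"dy": 1,"dz": 0,"wx": 0,"wy": 0,"wz": 0},
  ],
  hand=0,
)

```text
time_s: 19.7
tcp_pos: [0.5227, 0.1102, 0.2019]
ee_rot: [3.141, -0.055, -0.002]
wrist_force: [0.0, 0.5, -0.2]
width: 1.002
```

>>> arm_command(
  series=[
    {"dx": 0.41,"dy": 1,"dz": 0,"wx": 0,"wy": 0,"wz": 0},
    {"dx": 0.41,"dy": 1,"dz": 0,"wx": 0,"wy": 0,"wz": 0},
    {"dx": 0.41,"dy": 1,"dz": 0,"wx": 0,"wy": 0,"wz": 0},
    {"dx": 0.41,"dy": 1,"dz": 0,"wx": 0,"wy": 0,"wz": 0},
    {"dx": 0.41,"dy": 1,"dz": 0,"wx": 0,"wy": 0,"wz": 0},
    {"dx": 0.41,"dy": 1,"dz": 0,"wx": 0,"wy": 0,"wz": 0},
    {"dx": 0.41,"dy": 1,"dz": 0,"wx": 0,"wy": 0,"wz": 0},
    {"dx": 0.41,"dy": 1,"dz": 0,"wx": 0,"wy": 0,"wz": 0},
    {"dx": 0.41,"dy": 1,"dz": 0,"wx": 0,"wy": 0,"wz": 0},
    {"dx": 0.41,"dy": 1,"dz": 0,"wx": 0,"wy": 0,"wz": 0},
  ],
)

```text
time_s: 20.7
tcp_pos: [0.6165, -0.1429, 0.2015]
ee_rot: [-3.141, 0.055, 0.003]
wrist_force: [-0.2, 0.1, -0.4]
width: 1.0
```

>>> arm_command(
  series=[
    {"dx": 0.41,"dy": 1,"dz": 0,"wx": 0,"wy": 0,"wz": 0},
    {"dx": 0.41,"dy": 1,"dz": 0,"wx": 0,"wy": 0,"wz": 0},
    {"dx": 0.41,"dy": 1,"dz": 0,"wx": 0,"wy": 0,"wz": 0},
    {"dx": 0.41,"dy": 0.94,"dz": 0,"wx": 0,"wy": 0,"wz": 0},
    {"dx": 0,"dy": 0,"dz": 0,"wx": 0,"wy": 0,"wz": 1},
    {"dx": 0,"dy": 0,"dz": 0,"wx": 0,"wy": 0,"wz": 1},
    {"dx": 0,"dy": 0,"dz": 0,"wx": 0,"wy": 0,"wz": 1},
    {"dx": 0,"dy": 0,"dz": 0,"wx": 0,"wy": 0,"wz": 1},
    {"dx": 0,"dy": 0,"dz": 0,"wx": 0,"wy": 0,"wz": 1},
    {"dx": 0,"dy": 0,"dz": 0,"wx": 0,"wy": 0,"wz": 1},
  ],
)

```text
time_s: 21.7
tcp_pos: [0.6537, -0.2417, 0.2014]
ee_rot: [2.968, -1.03, -0.003]
wrist_force: [0.9, 0.1, 0.4]
width: 1.003
```

>>> arm_command(
  series=[
    {"dx": 0,"dy": 0,"dz": 0,"wx": 0,"wy": 0,"wz": 1},
    {"dx": 0,"dy": 0,"dz": 0,"wx": 0,"wy": 0,"wz": 1},
    {"dx": 0,"dy": 0,"dz": 0,"wx": 0,"wy": 0,"wz": 1},
    {"dx": 0,"dy": 0,"dz": 0,"wx": 0,"wy": 0,"wz": 1},
    {"dx": 0,"dy": 0,"dz": 0,"wx": 0,"wy": 0,"wz": 1},
    {"dx": 0,"dy": 0,"dz": 0,"wx": 0,"wy": 0,"wz": 1},
    {"dx": 0,"dy": 0,"dz": 0,"wx": 0,"wy": 0,"wz": 0.65},
    {"dx": 0,"dy": 0,"dz": 0,"wx": 0,"wy": 0,"wz": 0},
  ],
)

```text
time_s: 22.5
tcp_pos: [0.6538, -0.2417, 0.2015]
ee_rot: [2.441, -1.976, -0.002]
wrist_force: [0.1, -0.2, -0.3]
width: 0.998
```

```bash
cat > m3.py <<'E'
import sys; from h import *
A=dict(dapping_block_centre=(box(.048,.04,.052,.08),.066,(.655,-.242)),
vee_block_centre=(box(.066,.044,.02,.052),.036,(.655,-.242)),bench_block_centre=(box(.086,.058,0,.02),.01,(.655,-.241)))
F={n:A[n] for n in A if n[0] in sys.argv[1]}
S={c:snapshot(c) for c in sys.argv[2].split(',')}
ab={c:np.zeros((384,512),bool) for c in S}
for n,(V,z,xy) in F.items():
    v=[]
    for c,s in S.items():
        m,k=getmask(n,c,s,z,xy,.03)
        if m is None: print(n,c,'missing'); continue
        w=(s,m,ab[c].copy()); v.append(w); p,e=fit([w],V,np.r_[xy,.2]); print(n,c,round(k,2),m.sum(),p.round(4),round(e,3))
    if v:
        p,e=fit(v,V,np.r_[xy,.2]); print('   all',p.round(4),round(e,3))
        for c,s in S.items(): ab[c]|=sil(s,V,p)>.5
        for s,m,a in v:
            c=[k for k in S if S[k] is s][0]; ab[c]|=m
E
python3 m3.py dvb wrist,side; python3 go.py .656 -.2413 .058 -1.36
```

```text
dapping_block_centre wrist 0.65 2131 [ 0.6559 -0.2416  0.2096] 0.08
dapping_block_centre side 0.6 498 [ 0.6579 -0.2418  0.3051] 0.114
   all [ 0.6561 -0.2415  0.2096] 0.1
vee_block_centre wrist 0.83 598 [ 0.6562 -0.2415  0.2204] 0.214
vee_block_centre side 0.7 439 [ 0.6588 -0.242   0.3274] 0.139
   all [ 0.6563 -0.2416  0.2252] 0.199
bench_block_centre wrist missing
bench_block_centre side 0.64 487 [ 0.6561 -0.2413  0.1407] 0.22
   all [ 0.6561 -0.2413  0.1407] 0.22
t 22.9 p [ 0.6542 -0.2418  0.2025] jaw -1.359 tilt [ 1.e-04  2.e-04 -1.e+00] F [0.7 0.8 0.1] w 0.999 j [-0.38  0.78  1.16  1.32 -0.7   1.47 -0.63]
shift now [-4.00e-03 -7.20e-02  5.78e+00] shift after turn [-0.006 -0.073  5.78 ] turn [-0.    0.    0.01]
```

>>> arm_command(
  series=[
    {"dx": 0,"dy": -0.07,"dz": 0.8,"wx": 0,"wy": 0,"wz": 0},
    {"dx": 0,"dy": 0,"dz": 0.8,"wx": 0,"wy": 0,"wz": 0},
    {"dx": 0,"dy": 0,"dz": 0.8,"wx": 0,"wy": 0,"wz": 0},
    {"dx": 0,"dy": 0,"dz": 0.8,"wx": 0,"wy": 0,"wz": 0},
    {"dx": 0,"dy": 0,"dz": 0.8,"wx": 0,"wy": 0,"wz": 0},
    {"dx": 0,"dy": 0,"dz": 0.8,"wx": 0,"wy": 0,"wz": 0},
    {"dx": 0,"dy": 0,"dz": 0.6,"wx": 0,"wy": 0,"wz": 0},
    {"dx": 0,"dy": 0,"dz": 0.45,"wx": 0,"wy": 0,"wz": 0},
    {"dx": 0,"dy": 0,"dz": 0,"wx": 0,"wy": 0,"wz": 0},
    {"dx": 0,"dy": 0,"dz": 0,"wx": 0,"wy": 0,"wz": 0},
  ],
)

```text
time_s: 23.9
tcp_pos: [0.6562, -0.2417, 0.0568]
ee_rot: [-2.443, 1.975, -0.001]
wrist_force: [0.4, -1.0, 0.4]
width: 0.999
```

>>> arm_command(
  series=[
    {"dx": 0,"dy": 0,"dz": 0,"wx": 0,"wy": 0,"wz": 0},
    {"dx": 0,"dy": 0,"dz": 0,"wx": 0,"wy": 0,"wz": 0},
    {"dx": 0,"dy": 0,"dz": 0,"wx": 0,"wy": 0,"wz": 0},
    {"dx": 0,"dy": 0,"dz": 0,"wx": 0,"wy": 0,"wz": 0},
    {"dx": 0,"dy": 0,"dz": 0,"wx": 0,"wy": 0,"wz": 0},
    {"dx": 0,"dy": 0,"dz": 0,"wx": 0,"wy": 0,"wz": 0},
    {"dx": 0,"dy": 0,"dz": 0,"wx": 0,"wy": 0,"wz": 0},
    {"dx": 0,"dy": 0,"dz": 0,"wx": 0,"wy": 0,"wz": 0},
    {"dx": 0,"dy": 0,"dz": 0,"wx": 0,"wy": 0,"wz": 0},
  ],
  hand=1,
  grip_force=60,
)

```text
time_s: 24.8
tcp_pos: [0.6563, -0.2415, 0.0571]
ee_rot: [-2.443, 1.974, -0.001]
wrist_force: [0.1, 1.4, 6.2]
width: 0.454
```

>>> arm_command(
  series=[
    {"dx": 0,"dy": 0,"dz": -0.2,"wx": 0,"wy": 0,"wz": 0},
    {"dx": 0,"dy": 0,"dz": -0.3,"wx": 0,"wy": 0,"wz": 0},
    {"dx": 0,"dy": 0,"dz": -0.5,"wx": 0,"wy": 0,"wz": 0},
    {"dx": 0,"dy": 0,"dz": -0.5,"wx": 0,"wy": 0,"wz": 0},
    {"dx": 0,"dy": 0,"dz": 0,"wx": 0,"wy": 0,"wz": 0},
  ],
)

```text
time_s: 25.3
tcp_pos: [0.6568, -0.2421, 0.0964]
ee_rot: [-2.443, 1.974, -0.005]
wrist_force: [-0.0, 0.1, -3.6]
width: 0.459
```

```bash
python3 go.py 0.6255 0.224 0.17 -1.36
python3 - <<'E'
from h import *
s=snapshot('side'); c=proj(s,[.655,-.241,.09]).astype(int); print(c)
im=s['image'][c[1]-60:c[1]+45,c[0]-70:c[0]+70,::-1]; cv2.imwrite('pics/d1.png',cv2.resize(im,None,fx=5,fy=5,interpolation=cv2.INTER_CUBIC))
E
```

```text
t 25.3 p [ 0.6568 -0.2421  0.0964] jaw -1.36 tilt [ 0.003  -0.0012 -1.    ] F [-0.   0.1 -3.6] w 0.459 j [-0.37  0.86  1.09  1.43 -0.77  1.31 -0.59]
shift now [-18.489  -2.692  -2.968] shift after turn [-18.495  -2.676  -2.943] turn [-0.03 -0.02  0.  ]
[335 236]
```

View pics/d1.png

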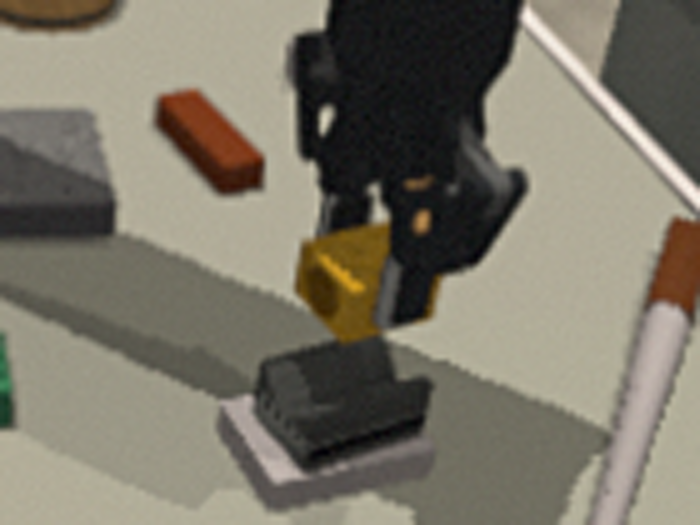

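>>> arm_command(
  series=[
    {"dx": -0.95,"dy": -0.14,"dz": -0.6,"wx": 0,"wy": 0,"wz": 0},
    {"dx": -0.95,"dy": -0.14,"dz": -0.6,"wx": 0,"wy": 0,"wz": 0},
    {"dx": -0.95,"dy": -0.14,"dz": -0.6,"wx": 0,"wy": 0,"wz": 0},
    {"dx": -0.95,"dy": -0.14,"dz": -0.6,"wx": 0,"wy": 0,"wz": 0},
    {"dx": -0.95,"dy": -0.14,"dz": -0.5,"wx": 0,"wy": 0,"wz": 0},
    {"dx": -0.95,"dy": -0.14,"dz": 0,"wx": 0,"wy": 0,"wz": 0},
    {"dx": -0.95,"dy": -0.14,"dz": 0,"wx": 0,"wy": 0,"wz": 0},
    {"dx": -0.95,"dy": -0.14,"dz": 0,"wx": 0,"wy": 0,"wz": 0},
    {"dx": -0.95,"dy": -0.14,"dz": 0,"wx": 0,"wy": 0,"wz": 0},
    {"dx": -0.95,"dy": -0.14,"dz": 0,"wx": 0,"wy": 0,"wz": 0},
  ],
)

```text
time_s: 26.35
tcp_pos: [0.64, -0.0008, 0.1659]
ee_rot: [2.443, -1.975, -0.001]
wrist_force: [0.7, -0.6, -3.8]
width: 0.455
```

>>> arm_command(
  series=[
    {"dx": -0.95,"dy": -0.14,"dz": 0,"wx": 0,"wy": 0,"wz": 0},
    {"dx": -0.95,"dy": -0.14,"dz": 0,"wx": 0,"wy": 0,"wz": 0},
    {"dx": -0.95,"dy": -0.14,"dz": 0,"wx": 0,"wy": 0,"wz": 0},
    {"dx": -0.95,"dy": -0.14,"dz": 0,"wx": 0,"wy": 0,"wz": 0},
    {"dx": -0.95,"dy": -0.14,"dz": 0,"wx": 0,"wy": 0,"wz": 0},
    {"dx": -0.95,"dy": -0.14,"dz": 0,"wx": 0,"wy": 0,"wz": 0},
    {"dx": -0.95,"dy": -0.14,"dz": 0,"wx": 0,"wy": 0,"wz": 0},
    {"dx": -0.95,"dy": -0.14,"dz": 0,"wx": 0,"wy": 0,"wz": 0},
    {"dx": -0.95,"dy": -0.14,"dz": 0,"wx": 0,"wy": 0,"wz": 0},
    {"dx": -0.45,"dy": 0,"dz": 0,"wx": 0,"wy": 0,"wz": 0},
  ],
)

```text
time_s: 27.35
tcp_pos: [0.6234, 0.2276, 0.1656]
ee_rot: [2.446, -1.971, -0.002]
wrist_force: [-0.7, 0.1, -2.6]
width: 0.451
```

>>> arm_command(
  series=[
    {"dx": 0,"dy": 0,"dz": 0,"wx": 0,"wy": 0,"wz": 0},
    {"dx": 0,"dy": 0,"dz": 0,"wx": 0,"wy": 0,"wz": 0},
  ],
)

```text
time_s: 27.55
tcp_pos: [0.624, 0.2233, 0.1663]
ee_rot: [2.442, -1.976, 0.001]
wrist_force: [0.5, 0.0, -3.1]
width: 0.454
```

```bash
python3 go.py 0.6255 0.224 0.05 -1.36;python3 - <<'E'
from h import *
s=snapshot('wrist'); m=0
print([(round(l['confidence'],2),onz(s,np.array(l['xy'])*[512,384],.04).round(3)) for l in landmark_of('wood_block_top','wrist')])
m,k=getmask('wood_block_top','wrist',s,.03,(.625,.224))
if m is not None: print(fit([(s,m,np.zeros_like(m))],cyl([(.05,0),(.05,.04)]),(.625,.224),True),m.sum())
E
```

```text
t 27.55 p [0.624  0.2233 0.1663] jaw -1.361 tilt [-0.e+00 -7.e-04 -1.e+00] F [ 0.5  0.  -3.1] w 0.454 j [-1.17  0.78  1.23  1.48 -0.73  1.4  -1.28]
shift now [-0.018 -0.065  4.651] shift after turn [-0.015 -0.064  4.651] turn [ 0.   -0.01 -0.01]
[(0.91, array([0.625, 0.223, 0.04 ]))]
(array([0.62418413, 0.22200466]), np.float64(0.30253988215175454)) 5744
```

Good. Lower to about 0.051, then creep.

>>> arm_command(
  series=[
    {"dx": 0,"dy": -0.04,"dz": 0.8,"wx": 0,"wy": 0,"wz": 0},
    {"dx": 0,"dy": 0,"dz": 0.8,"wx": 0,"wy": 0,"wz": 0},
    {"dx": 0,"dy": 0,"dz": 0.8,"wx": 0,"wy": 0,"wz": 0},
    {"dx": 0,"dy": 0,"dz": 0.8,"wx": 0,"wy": 0,"wz": 0},
    {"dx": 0,"dy": 0,"dz": 0.7,"wx": 0,"wy": 0,"wz": 0},
    {"dx": 0,"dy": 0,"dz": 0.5,"wx": 0,"wy": 0,"wz": 0},
    {"dx": 0,"dy": 0,"dz": 0.2,"wx": 0,"wy": 0,"wz": 0},
    {"dx": 0,"dy": 0,"dz": 0,"wx": 0,"wy": 0,"wz": 0},
    {"dx": 0,"dy": 0,"dz": 0,"wx": 0,"wy": 0,"wz": 0},
  ],
)

```text
time_s: 28.6
tcp_pos: [0.6255, 0.2249, 0.0521]
ee_rot: [-2.443, 1.974, -0.001]
wrist_force: [0.4, -0.4, -3.6]
width: 0.454
```

>>> arm_command(
  series=[
    {"dx": 0,"dy": 0,"dz": 0.05,"wx": 0,"wy": 0,"wz": 0},
    {"dx": 0,"dy": 0,"dz": 0.05,"wx": 0,"wy": 0,"wz": 0},
    {"dx": 0,"dy": 0,"dz": 0,"wx": 0,"wy": 0,"wz": 0},
  ],
)

```text
time_s: 28.9
tcp_pos: [0.625, 0.2251, 0.0489]
ee_rot: [-2.443, 1.974, 0.0]
wrist_force: [0.1, -0.8, -3.7]
width: 0.457
```

>>> arm_command(
  series=[
    {"dx": 0,"dy": 0,"dz": 0.05,"wx": 0,"wy": 0,"wz": 0},
    {"dx": 0,"dy": 0,"dz": 0,"wx": 0,"wy": 0,"wz": 0},
  ],
)

```text
time_s: 29.1
tcp_pos: [0.6249, 0.225, 0.0474]
ee_rot: [2.443, -1.975, -0.0]
wrist_force: [0.4, -0.1, -2.9]
width: 0.453
```

>>> arm_command(
  series=[
    {"dx": 0,"dy": 0,"dz": 0.05,"wx": 0,"wy": 0,"wz": 0},
    {"dx": 0,"dy": 0,"dz": 0,"wx": 0,"wy": 0,"wz": 0},
  ],
)

```text
time_s: 29.3
tcp_pos: [0.6249, 0.225, 0.0462]
ee_rot: [2.443, -1.975, -0.0]
wrist_force: [0.7, -0.7, -3.5]
width: 0.453
```

>>> arm_command(
  series=[
    {"dx": 0,"dy": 0,"dz": 0.05,"wx": 0,"wy": 0,"wz": 0},
    {"dx": 0,"dy": 0,"dz": 0,"wx": 0,"wy": 0,"wz": 0},
  ],
)

```text
time_s: 29.5
tcp_pos: [0.6251, 0.225, 0.0451]
ee_rot: [-2.443, 1.975, -0.0]
wrist_force: [-0.0, 1.0, -2.0]
width: 0.457
```

>>> arm_command(
  series=[
    {"dx": 0,"dy": 0,"dz": 0.05,"wx": 0,"wy": 0,"wz": 0},
    {"dx": 0,"dy": 0,"dz": 0,"wx": 0,"wy": 0,"wz": 0},
  ],
)

```text
time_s: 29.7
tcp_pos: [0.6251, 0.225, 0.0451]
ee_rot: [-2.443, 1.974, 0.001]
wrist_force: [-4.9, -0.4, 9.1]
width: 0.452
```

>>> arm_command(
  series=[
    {"dx": 0,"dy": 0,"dz": 0,"wx": 0,"wy": 0,"wz": 0},
    {"dx": 0,"dy": 0,"dz": 0,"wx": 0,"wy": 0,"wz": 0},
    {"dx": 0,"dy": 0,"dz": 0,"wx": 0,"wy": 0,"wz": 0},
    {"dx": 0,"dy": 0,"dz": 0,"wx": 0,"wy": 0,"wz": 0},
    {"dx": 0,"dy": 0,"dz": 0,"wx": 0,"wy": 0,"wz": 0},
  ],
  hand=0,
)

```text
time_s: 30.2
tcp_pos: [0.625, 0.2249, 0.0437]
ee_rot: [2.443, -1.975, -0.0]
wrist_force: [0.4, -0.3, 0.3]
width: 0.998
```

>>> arm_command(
  series=[
    {"dx": 0,"dy": 0,"dz": -0.3,"wx": 0,"wy": 0,"wz": 0},
    {"dx": 0,"dy": 0,"dz": -0.6,"wx": 0,"wy": 0,"wz": 0},
    {"dx": 0,"dy": 0,"dz": -0.9,"wx": 0,"wy": 0,"wz": 0},
    {"dx": 0,"dy": 0,"dz": -1,"wx": 0,"wy": 0,"wz": 0},
    {"dx": 0,"dy": 0,"dz": -1,"wx": 0,"wy": 0,"wz": 0},
    {"dx": 0,"dy": 0,"dz": -1,"wx": 0,"wy": 0,"wz": 0},
    {"dx": 0,"dy": 0,"dz": -0.5,"wx": 0,"wy": 0,"wz": 0},
    {"dx": 0,"dy": 0,"dz": 0,"wx": 0,"wy": 0,"wz": 0},
  ],
)

```text
time_s: 31.0
tcp_pos: [0.6259, 0.2249, 0.1786]
ee_rot: [-2.441, 1.973, -0.002]
wrist_force: [-0.1, -1.0, -0.4]
width: 0.998
```

```bash
python3 go.py 0.656 -0.2415 0.18 -1.36;python3 - <<'E'
from h import *
s=snapshot('wrist'); save(s,'w3.png')
for n,z in (('wood_block_top',.04),('dapping_block_centre',.054)):
  print(n,[(round(l['confidence'],2),onz(s,np.array(l['xy'])*[512,384],z).round(3)) for l in landmark_of(n,'wrist')])
m,k=getmask('dapping_block_centre','wrist',s,.05,(.625,.224))
if m is not None: print(fit([(s,m,np.zeros_like(m))],box(.048,.04,.04,.068),(.625,.224,.2)),m.sum())
E
```

```text
t 31.0 p [0.6259 0.2249 0.1786] jaw -1.36 tilt [ 0.003   0.0014 -1.    ] F [-0.1 -1.  -0.4] w 0.998 j [-1.17  0.77  1.23  1.46 -0.73  1.41 -1.28]
shift now [18.492  2.732 -0.076] shift after turn [18.493  2.725 -0.054] turn [-0.03  0.01  0.  ]
wood_block_top []
dapping_block_centre [(0.81, array([0.626, 0.222, 0.054]))]
(array([0.62434853, 0.22443208, 0.2319981 ]), np.float64(0.09583227928155846)) 2243
```

Dapping block is in place. Back to the pile for the vee-block.

>>> arm_command(
  series=[
    {"dx": 0.95,"dy": 0.14,"dz": 0,"wx": 0,"wy": 0,"wz": 0},
    {"dx": 0.95,"dy": 0.14,"dz": 0,"wx": 0,"wy": 0,"wz": 0},
    {"dx": 0.95,"dy": 0.14,"dz": 0,"wx": 0,"wy": 0,"wz": 0},
    {"dx": 0.95,"dy": 0.14,"dz": 0,"wx": 0,"wy": 0,"wz": 0},
    {"dx": 0.95,"dy": 0.14,"dz": 0,"wx": 0,"wy": 0,"wz": 0},
    {"dx": 0.95,"dy": 0.14,"dz": 0,"wx": 0,"wy": 0,"wz": 0},
    {"dx": 0.95,"dy": 0.14,"dz": 0,"wx": 0,"wy": 0,"wz": 0},
    {"dx": 0.95,"dy": 0.14,"dz": 0,"wx": 0,"wy": 0,"wz": 0},
    {"dx": 0.95,"dy": 0.14,"dz": 0,"wx": 0,"wy": 0,"wz": 0},
    {"dx": 0.95,"dy": 0.14,"dz": 0,"wx": 0,"wy": 0,"wz": 0},
  ],
)

```text
time_s: 32.2
tcp_pos: [0.6401, -0.0154, 0.1751]
ee_rot: [2.443, -1.974, -0.002]
wrist_force: [0.0, 0.2, 1.2]
width: 1.0
```

>>> arm_command(
  series=[
    {"dx": 0.95,"dy": 0.14,"dz": 0,"wx": 0,"wy": 0,"wz": 0},
    {"dx": 0.95,"dy": 0.14,"dz": 0,"wx": 0,"wy": 0,"wz": 0},
    {"dx": 0.95,"dy": 0.14,"dz": 0,"wx": 0,"wy": 0,"wz": 0},
    {"dx": 0.95,"dy": 0.14,"dz": 0,"wx": 0,"wy": 0,"wz": 0},
    {"dx": 0.95,"dy": 0.14,"dz": 0,"wx": 0,"wy": 0,"wz": 0},
    {"dx": 0.95,"dy": 0.14,"dz": 0,"wx": 0,"wy": 0,"wz": 0},
    {"dx": 0.95,"dy": 0.14,"dz": 0,"wx": 0,"wy": 0,"wz": 0},
    {"dx": 0.95,"dy": 0.14,"dz": 0,"wx": 0,"wy": 0,"wz": 0},
    {"dx": 0.95,"dy": 0.14,"dz": 0,"wx": 0,"wy": 0,"wz": 0},
    {"dx": 0.44,"dy": 0.07,"dz": 0,"wx": 0,"wy": 0,"wz": 0},
  ],
)

```text
time_s: 33.2
tcp_pos: [0.6541, -0.2437, 0.1752]
ee_rot: [2.44, -1.977, -0.002]
wrist_force: [-0.4, -0.9, -0.4]
width: 1.0
```

```bash
python3 m3.py vb wrist,side; python3 go.py .656 -.2413 .0235 -1.36; python3 -c "
from h import *
save(snapshot('wrist'),'w4.png')"
```

```text
vee_block_centre wrist 0.87 3153 [ 0.6565 -0.2415  0.2391] 0.06
vee_block_centre side 0.59 678 [ 0.6576 -0.2424  0.3451] 0.138
   all [ 0.6568 -0.2417  0.2493] 0.105
bench_block_centre wrist 0.78 1187 [ 0.6529 -0.2401  0.1305] 0.327
bench_block_centre side 0.87 452 [ 0.6554 -0.2406  0.1626] 0.145
   all [ 0.6539 -0.2401  0.1371] 0.251
t 33.5 p [ 0.6557 -0.2395  0.176 ] jaw -1.358 tilt [-1.e-04  8.e-04 -1.e+00] F [0.3 0.8 0.2] w 1.001 j [-0.38  0.79  1.13  1.36 -0.71  1.43 -0.63]
shift now [7.600e-02 5.000e-03 6.099e+00] shift after turn [7.100e-02 4.000e-03 6.099e+00] turn [-0.    0.01  0.02]
```

View pics/w4.png

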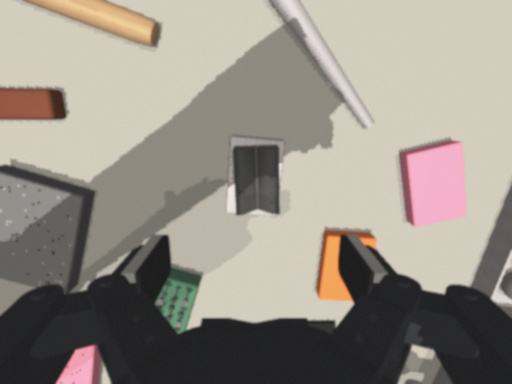

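>>> arm_command(
  series=[
    {"dx": 0.08,"dy": 0,"dz": 0.8,"wx": 0,"wy": 0,"wz": -0.2},
    {"dx": 0,"dy": 0,"dz": 0.8,"wx": 0,"wy": 0,"wz": 0},
    {"dx": 0,"dy": 0,"dz": 0.8,"wx": 0,"wy": 0,"wz": 0},
    {"dx": 0,"dy": 0,"dz": 0.8,"wx": 0,"wy": 0,"wz": 0},
    {"dx": 0,"dy": 0,"dz": 0.8,"wx": 0,"wy": 0,"wz": 0},
    {"dx": 0,"dy": 0,"dz": 0.8,"wx": 0,"wy": 0,"wz": 0},
    {"dx": 0,"dy": 0,"dz": 0.7,"wx": 0,"wy": 0,"wz": 0},
    {"dx": 0,"dy": 0,"dz": 0.55,"wx": 0,"wy": 0,"wz": 0},
    {"dx": 0,"dy": 0,"dz": 0,"wx": 0,"wy": 0,"wz": 0},
    {"dx": 0,"dy": 0,"dz": 0,"wx": 0,"wy": 0,"wz": 0},
  ],
)

```text
time_s: 34.55
tcp_pos: [0.6557, -0.2436, 0.0253]
ee_rot: [2.464, -1.949, 0.0]
wrist_force: [-0.4, 0.9, -0.1]
width: 1.0
```

>>> arm_command(
  series=[
    {"dx": 0,"dy": 0,"dz": 0,"wx": 0,"wy": 0,"wz": 0},
    {"dx": 0,"dy": 0,"dz": 0,"wx": 0,"wy": 0,"wz": 0},
    {"dx": 0,"dy": 0,"dz": 0,"wx": 0,"wy": 0,"wz": 0},
    {"dx": 0,"dy": 0,"dz": 0,"wx": 0,"wy": 0,"wz": 0},
    {"dx": 0,"dy": 0,"dz": 0,"wx": 0,"wy": 0,"wz": 0},
    {"dx": 0,"dy": 0,"dz": 0,"wx": 0,"wy": 0,"wz": 0},
    {"dx": 0,"dy": 0,"dz": 0,"wx": 0,"wy": 0,"wz": 0},
    {"dx": 0,"dy": 0,"dz": 0,"wx": 0,"wy": 0,"wz": 0},
  ],
  hand=1,
  grip_force=70,
)

```text
time_s: 35.35
tcp_pos: [0.6561, -0.2434, 0.026]
ee_rot: [-2.463, 1.948, -0.002]
wrist_force: [-1.0, 0.1, 6.4]
width: 0.502
```

>>> arm_command(
  series=[
    {"dx": 0,"dy": 0,"dz": -0.2,"wx": 0,"wy": 0,"wz": 0},
    {"dx": 0,"dy": 0,"dz": -0.4,"wx": 0,"wy": 0,"wz": 0},
    {"dx": 0,"dy": 0,"dz": -0.8,"wx": 0,"wy": 0,"wz": 0},
    {"dx": 0,"dy": 0,"dz": -1,"wx": 0,"wy": 0,"wz": 0},
    {"dx": 0,"dy": 0,"dz": -1,"wx": 0,"wy": 0,"wz": 0},
    {"dx": 0,"dy": 0,"dz": -1,"wx": 0,"wy": 0,"wz": 0},
    {"dx": 0,"dy": 0,"dz": 0,"wx": 0,"wy": 0,"wz": 0},
    {"dx": 0,"dy": 0,"dz": 0,"wx": 0,"wy": 0,"wz": 0},
  ],
)

```text
time_s: 36.15
tcp_pos: [0.6557, -0.2434, 0.1357]
ee_rot: [-2.463, 1.949, -0.001]
wrist_force: [0.2, 0.1, -5.7]
width: 0.506
```

```bash
cat > m4.py <<'E'
# refine a fixture with fit: name L W z1 x y
import sys; from h import *
n,cams=sys.argv[1],sys.argv[2]; L,W,z0,z1,x,y,t=[float(a) for a in sys.argv[3:10]]
for c in cams.split(','):
    s=snapshot(c)
    print(c,[(round(l['confidence'],2),onz(s,np.array(l['xy'])*[512,384],float(sys.argv[10])).round(4).tolist()) for l in landmark_of(n,c)])
    m,k=getmask(n,c,s,z1,(x,y),.04)
    if m is not None: print('  fit',fit([(s,m,np.zeros_like(m))],box(L,W,z0,z1),(x,y,t)),m.sum())
E
python3 m4.py surface_plate_top wrist,top .13 .1 0 .03 .54 -.01 -.12 .03; python3 m3.py b wrist,side,top;python3 go.py 0.54 -0.01 0.13 -1.69; python3 -c "
from h import *
save(snapshot('wrist'),'w5.png')"
```

```text
wrist []
  fit (array([ 0.53336515, -0.00384237, -0.11028777]), np.float64(0.04031465557970337)) 7224
top [(0.87, [0.5482, -0.0169, 0.03]), (0.83, [0.2524, -0.2316, 0.03]), (0.77, [0.3446, -0.0373, 0.03])]
  fit (array([ 0.54987314,  0.00217804, -0.17695497]), np.float64(0.581790252545608)) 647
bench_block_centre wrist 0.9 2476 [ 0.6542 -0.2404  0.1223] 0.573
bench_block_centre side 0.67 825 [ 0.6543 -0.2413  0.2156] 0.147
bench_block_centre top missing
   all [ 0.6547 -0.2413  0.1611] 0.361
t 36.75 p [ 0.6556 -0.2433  0.1349] jaw -1.339 tilt [-1.e-04  0.e+00 -1.e+00] F [-0.7 -0.4 -4. ] w 0.508 j [-0.37  0.82  1.1   1.4  -0.73  1.36 -0.59]
shift now [-10.146   2.352   0.198] shift after turn [-8.717  5.7    0.197] turn [0.   0.   3.36]
```

View pics/w5.png

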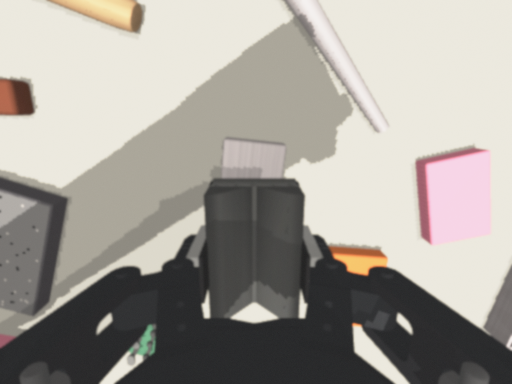

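>>> arm_command(
  series=[
    {"dx": -0.95,"dy": 0.22,"dz": 0,"wx": 0,"wy": 0,"wz": 0},
    {"dx": -0.95,"dy": 0.22,"dz": 0,"wx": 0,"wy": 0,"wz": 0},
    {"dx": -0.95,"dy": 0.22,"dz": 0,"wx": 0,"wy": 0,"wz": 0},
    {"dx": -0.95,"dy": 0.22,"dz": 0,"wx": 0,"wy": 0,"wz": 0},
    {"dx": -0.95,"dy": 0.22,"dz": 0,"wx": 0,"wy": 0,"wz": 0},
    {"dx": -0.95,"dy": 0.22,"dz": 0,"wx": 0,"wy": 0,"wz": 0},
    {"dx": -0.95,"dy": 0.22,"dz": 0,"wx": 0,"wy": 0,"wz": 0},
    {"dx": -0.95,"dy": 0.22,"dz": 0,"wx": 0,"wy": 0,"wz": 0},
    {"dx": -0.95,"dy": 0.22,"dz": 0,"wx": 0,"wy": 0,"wz": 0},
    {"dx": -0.95,"dy": 0.22,"dz": 0,"wx": 0,"wy": 0,"wz": 0},
  ],
)

```text
time_s: 37.8
tcp_pos: [0.5469, -0.0241, 0.1351]
ee_rot: [-2.463, 1.949, 0.0]
wrist_force: [-0.2, 0.4, -4.4]
width: 0.5
```

>>> arm_command(
  series=[
    {"dx": -0.65,"dy": 0.15,"dz": 0,"wx": 0,"wy": 0,"wz": 0},
    {"dx": 0,"dy": 0,"dz": 0,"wx": 0,"wy": 0,"wz": 1},
    {"dx": 0,"dy": 0,"dz": 0,"wx": 0,"wy": 0,"wz": 1},
    {"dx": 0,"dy": 0,"dz": 0,"wx": 0,"wy": 0,"wz": 1},
    {"dx": 0,"dy": 0,"dz": 0,"wx": 0,"wy": 0,"wz": 0.3},
    {"dx": 0,"dy": 0,"dz": 0,"wx": 0,"wy": 0,"wz": 0},
    {"dx": 0,"dy": 0,"dz": 0,"wx": 0,"wy": 0,"wz": 0},
  ],
)

```text
time_s: 38.5
tcp_pos: [0.5401, -0.0099, 0.1352]
ee_rot: [-2.093, 2.342, 0.0]
wrist_force: [0.5, -0.1, -4.7]
width: 0.501
```

```bash
python3 m4.py surface_plate_top wrist .13 .1 0 .03 .54 -.01 -.12 .03; python3 go.py 0.54 -0.01 0.042 -1.69; python3 -c "
from h import *
s=snapshot('wrist');im=s['image'][:,:,::-1].copy()
for k,yaw in (((0,0,255),-.115),):
    c,n=np.cos(yaw),np.sin(yaw)
    for x,y in ((.54,-.009),(.534,-.004)):
        q=[proj(s,[x+c*a-n*b,y+n*a+c*b,.03]).round().astype(int) for a,b in((-.065,-.05),(.065,-.05),(.065,.05),(-.065,.05))]
        cv2.polylines(im,[np.array(q)],True,k if x==.54 else (255,0,0),1)
cv2.imwrite('pics/w6.png',im)"
```

```text
wrist [(0.92, [0.5387, -0.0095, 0.03])]
  fit (array([ 0.53695247, -0.00942364, -0.10092529]), np.float64(0.5255031196007154)) 7399
t 38.65 p [ 0.54   -0.0099  0.1351] jaw -1.684 tilt [ 1.e-04  2.e-04 -1.e+00] F [-0.3 -0.4 -5.1] w 0.499 j [-1.09  0.53  1.31  1.85 -0.55  1.2  -1.28]
shift now [4.000e-03 1.000e-03 3.724e+00] shift after turn [3.000e-03 1.000e-03 3.724e+00] turn [-0.    0.    0.06]
```

View pics/w6.png

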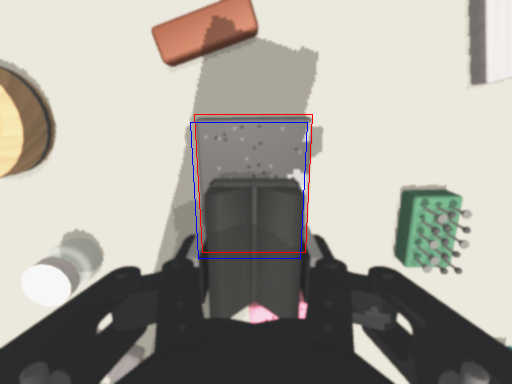

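>>> arm_command(
  series=[
    {"dx": 0,"dy": 0,"dz": 0.7,"wx": 0,"wy": 0,"wz": 0},
    {"dx": 0,"dy": 0,"dz": 0.8,"wx": 0,"wy": 0,"wz": 0},
    {"dx": 0,"dy": 0,"dz": 0.8,"wx": 0,"wy": 0,"wz": 0},
    {"dx": 0,"dy": 0,"dz": 0.7,"wx": 0,"wy": 0,"wz": 0},
    {"dx": 0,"dy": 0,"dz": 0.5,"wx": 0,"wy": 0,"wz": 0},
    {"dx": 0,"dy": 0,"dz": 0.25,"wx": 0,"wy": 0,"wz": 0},
    {"dx": 0,"dy": 0,"dz": 0,"wx": 0,"wy": 0,"wz": 0},
    {"dx": 0,"dy": 0,"dz": 0,"wx": 0,"wy": 0,"wz": 0},
  ],
)

```text
time_s: 39.5
tcp_pos: [0.5405, -0.01, 0.0419]
ee_rot: [-2.092, 2.343, -0.001]
wrist_force: [-0.0, -0.4, -3.5]
width: 0.5
```

>>> arm_command(
  series=[
    {"dx": 0,"dy": 0,"dz": 0.05,"wx": 0,"wy": 0,"wz": 0},
    {"dx": 0,"dy": 0,"dz": 0.05,"wx": 0,"wy": 0,"wz": 0},
    {"dx": 0,"dy": 0,"dz": 0,"wx": 0,"wy": 0,"wz": 0},
  ],
)

```text
time_s: 39.8
tcp_pos: [0.5402, -0.0098, 0.0389]
ee_rot: [-2.092, 2.343, -0.0]
wrist_force: [-0.9, -0.3, -4.0]
width: 0.5
```

>>> arm_command(
  series=[
    {"dx": 0,"dy": 0,"dz": 0.05,"wx": 0,"wy": 0,"wz": 0},
    {"dx": 0,"dy": 0,"dz": 0,"wx": 0,"wy": 0,"wz": 0},
  ],
)

```text
time_s: 40.0
tcp_pos: [0.54, -0.0098, 0.0375]
ee_rot: [-2.092, 2.344, 0.0]
wrist_force: [-0.1, -0.0, -4.7]
width: 0.499
```

>>> arm_command(
  series=[
    {"dx": 0,"dy": 0,"dz": 0.05,"wx": 0,"wy": 0,"wz": 0},
    {"dx": 0,"dy": 0,"dz": 0,"wx": 0,"wy": 0,"wz": 0},
  ],
)

```text
time_s: 40.2
tcp_pos: [0.54, -0.0099, 0.0361]
ee_rot: [2.092, -2.344, -0.0]
wrist_force: [-0.9, -0.4, -4.6]
width: 0.499
```

>>> arm_command(
  series=[
    {"dx": 0,"dy": 0,"dz": 0.05,"wx": 0,"wy": 0,"wz": 0},
    {"dx": 0,"dy": 0,"dz": 0,"wx": 0,"wy": 0,"wz": 0},
  ],
)

```text
time_s: 40.4
tcp_pos: [0.54, -0.0099, 0.0359]
ee_rot: [-2.092, 2.344, 0.002]
wrist_force: [-6.6, 2.5, 10.7]
width: 0.503
```

>>> arm_command(
  series=[
    {"dx": 0,"dy": 0,"dz": 0,"wx": 0,"wy": 0,"wz": 0},
    {"dx": 0,"dy": 0,"dz": 0,"wx": 0,"wy": 0,"wz": 0},
    {"dx": 0,"dy": 0,"dz": 0,"wx": 0,"wy": 0,"wz": 0},
    {"dx": 0,"dy": 0,"dz": 0,"wx": 0,"wy": 0,"wz": 0},
    {"dx": 0,"dy": 0,"dz": 0,"wx": 0,"wy": 0,"wz": 0},
  ],
  hand=0,
)

```text
time_s: 40.9
tcp_pos: [0.5401, -0.0099, 0.035]
ee_rot: [-2.092, 2.344, -0.0]
wrist_force: [1.5, -0.7, -0.2]
width: 1.001
```

>>> arm_command(
  series=[
    {"dx": 0,"dy": 0,"dz": -0.3,"wx": 0,"wy": 0,"wz": 0},
    {"dx": 0,"dy": 0,"dz": -0.6,"wx": 0,"wy": 0,"wz": 0},
    {"dx": 0,"dy": 0,"dz": -0.9,"wx": 0,"wy": 0,"wz": 0},
    {"dx": 0,"dy": 0,"dz": -1,"wx": 0,"wy": 0,"wz": 0},
    {"dx": 0,"dy": 0,"dz": -1,"wx": 0,"wy": 0,"wz": 0},
    {"dx": 0,"dy": 0,"dz": -1,"wx": 0,"wy": 0,"wz": 0},
    {"dx": 0,"dy": 0,"dz": -0.5,"wx": 0,"wy": 0,"wz": 0},
    {"dx": 0,"dy": 0,"dz": 0,"wx": 0,"wy": 0,"wz": 0},
  ],
)

```text
time_s: 41.7
tcp_pos: [0.5409, -0.0099, 0.1694]
ee_rot: [-2.09, 2.341, -0.001]
wrist_force: [0.8, -0.1, 0.1]
width: 1.0
```

```bash
python3 go.py 0.655 -0.241 0.17 -1.41;python3 m4.py vee_block_centre wrist .066 .044 .03 .062 .54 -.01 -.12 .046;python3 m4.py surface_plate_top wrist .13 .1 0 .03 .54 -.01 -.12 .03;python3 m3.py b side,top
```

```text
t 41.7 p [ 0.5409 -0.0099  0.1694] jaw -1.684 tilt [ 0.0029  0.0016 -1.    ] F [ 0.8 -0.1  0.1] w 1.0 j [-1.1   0.44  1.3   1.81 -0.45  1.23 -1.35]
shift now [ 8.67  -5.579 -0.027] shift after turn [ 9.856 -3.024 -0.025] turn [-0.03  0.01 -2.62]
wrist [(0.85, [0.542, -0.0105, 0.046])]
  fit (array([ 0.5398374 , -0.01018493, -0.12962826]), np.float64(0.08471784694997975)) 3394
wrist [(0.64, [0.2558, -0.2304, 0.03])]
  fit (array([ 0.53694654, -0.00931772, -0.10446671]), np.float64(0.33906184754151314)) 8330
bench_block_centre side 0.89 818 [ 0.6563 -0.24    3.3064] 0.152
bench_block_centre top 0.79 545 [ 0.6553 -0.2401  0.1268] 0.14
   all [ 0.6552 -0.2392  0.1178] 0.147
```

Vee-block is placed. On to the bench block (yaw to be refined from above).

>>> arm_command(
  series=[
    {"dx": 0.96,"dy": -0.62,"dz": 0,"wx": 0,"wy": 0,"wz": 0},
    {"dx": 0.96,"dy": -0.62,"dz": 0,"wx": 0,"wy": 0,"wz": 0},
    {"dx": 0.96,"dy": -0.62,"dz": 0,"wx": 0,"wy": 0,"wz": 0},
    {"dx": 0.96,"dy": -0.62,"dz": 0,"wx": 0,"wy": 0,"wz": 0},
    {"dx": 0.96,"dy": -0.62,"dz": 0,"wx": 0,"wy": 0,"wz": 0},
    {"dx": 0.96,"dy": -0.62,"dz": 0,"wx": 0,"wy": 0,"wz": 0},
    {"dx": 0.96,"dy": -0.62,"dz": 0,"wx": 0,"wy": 0,"wz": 0},
    {"dx": 0.96,"dy": -0.62,"dz": 0,"wx": 0,"wy": 0,"wz": 0},
    {"dx": 0.96,"dy": -0.62,"dz": 0,"wx": 0,"wy": 0,"wz": 0},
  ],
)

```text
time_s: 43.1
tcp_pos: [0.6546, -0.2412, 0.167]
ee_rot: [2.092, -2.343, -0.001]
wrist_force: [-0.1, 0.1, 0.0]
width: 1.001
```

>>> arm_command(
  series=[
    {"dx": 0,"dy": 0,"dz": 0,"wx": 0,"wy": 0,"wz": -1},
    {"dx": 0,"dy": 0,"dz": 0,"wx": 0,"wy": 0,"wz": -1},
    {"dx": 0,"dy": 0,"dz": 0,"wx": 0,"wy": 0,"wz": -0.7},
    {"dx": 0,"dy": 0,"dz": 0,"wx": 0,"wy": 0,"wz": 0},
    {"dx": 0,"dy": 0,"dz": 0,"wx": 0,"wy": 0,"wz": 0},
  ],
)

```text
time_s: 43.6
tcp_pos: [0.6542, -0.2402, 0.1673]
ee_rot: [-2.399, 2.028, 0.001]
wrist_force: [0.6, -0.5, 0.6]
width: 1.0
```

```bash
python3 m3.py b wrist; python3 go.py .6555 -.2403 .004 -1.4
```

```text
bench_block_centre wrist 0.73 4279 [ 0.6526 -0.2402  0.1252] 0.081
   all [ 0.6526 -0.2402  0.1252] 0.081
t 43.7 p [ 0.6542 -0.2402  0.1673] jaw -1.403 tilt [-3.e-04  1.e-04 -1.e+00] F [-0.3  1.2  0.4] w 1.003 j [-0.32  0.71  0.98  1.37 -0.59  1.37 -0.74]
shift now [ 0.016 -0.053  6.533] shift after turn [ 0.015 -0.051  6.533] turn [ 0.    0.   -0.03]
```

>>> arm_command(
  series=[
    {"dx": 0,"dy": 0,"dz": 0.8,"wx": 0,"wy": 0,"wz": 0.4},
    {"dx": 0,"dy": 0,"dz": 0.8,"wx": 0,"wy": 0,"wz": 0},
    {"dx": 0,"dy": 0,"dz": 0.8,"wx": 0,"wy": 0,"wz": 0},
    {"dx": 0,"dy": 0,"dz": 0.8,"wx": 0,"wy": 0,"wz": 0},
    {"dx": 0,"dy": 0,"dz": 0.8,"wx": 0,"wy": 0,"wz": 0},
    {"dx": 0,"dy": 0,"dz": 0.8,"wx": 0,"wy": 0,"wz": 0},
    {"dx": 0,"dy": 0,"dz": 0.8,"wx": 0,"wy": 0,"wz": 0},
    {"dx": 0,"dy": 0,"dz": 0.6,"wx": 0,"wy": 0,"wz": 0},
    {"dx": 0,"dy": 0,"dz": 0.3,"wx": 0,"wy": 0,"wz": 0},
    {"dx": 0,"dy": 0,"dz": 0,"wx": 0,"wy": 0,"wz": 0},
  ],
)

```text
time_s: 44.7
tcp_pos: [0.6538, -0.2401, 0.0039]
ee_rot: [2.358, -2.075, -0.002]
wrist_force: [0.3, -0.3, 0.8]
width: 0.997
```

>>> arm_command(
  series=[
    {"dx": 0,"dy": 0,"dz": 0,"wx": 0,"wy": 0,"wz": 0},
    {"dx": 0,"dy": 0,"dz": 0,"wx": 0,"wy": 0,"wz": 0},
  ],
)

```text
time_s: 44.9
tcp_pos: [0.6548, -0.2406, 0.0061]
ee_rot: [-2.358, 2.075, -0.002]
wrist_force: [0.3, 0.0, -0.3]
width: 0.998
```

>>> arm_command(
  series=[
    {"dx": 0,"dy": 0,"dz": 0.16,"wx": 0,"wy": 0,"wz": 0},
    {"dx": 0,"dy": 0,"dz": 0,"wx": 0,"wy": 0,"wz": 0},
    {"dx": 0,"dy": 0,"dz": 0,"wx": 0,"wy": 0,"wz": 0},
  ],
)

```text
time_s: 45.2
tcp_pos: [0.6542, -0.2402, 0.001]
ee_rot: [-2.358, 2.075, 0.0]
wrist_force: [1.1, -0.3, -0.2]
width: 1.002
```

>>> arm_command(
  series=[
    {"dx": 0,"dy": 0,"dz": 0,"wx": 0,"wy": 0,"wz": 0},
    {"dx": 0,"dy": 0,"dz": 0,"wx": 0,"wy": 0,"wz": 0},
    {"dx": 0,"dy": 0,"dz": 0,"wx": 0,"wy": 0,"wz": 0},
    {"dx": 0,"dy": 0,"dz": 0,"wx": 0,"wy": 0,"wz": 0},
    {"dx": 0,"dy": 0,"dz": 0,"wx": 0,"wy": 0,"wz": 0},
    {"dx": 0,"dy": 0,"dz": 0,"wx": 0,"wy": 0,"wz": 0},
    {"dx": 0,"dy": 0,"dz": 0,"wx": 0,"wy": 0,"wz": 0},
  ],
  hand=1,
  grip_force=90,
)

```text
time_s: 45.9
tcp_pos: [0.6545, -0.2403, 0.0017]
ee_rot: [-2.358, 2.075, -0.0]
wrist_force: [-1.5, 1.4, 5.2]
width: 0.651
```

>>> arm_command(
  series=[
    {"dx": 0,"dy": 0,"dz": -0.15,"wx": 0,"wy": 0,"wz": 0},
    {"dx": 0,"dy": 0,"dz": -0.2,"wx": 0,"wy": 0,"wz": 0},
    {"dx": 0,"dy": 0,"dz": -0.3,"wx": 0,"wy": 0,"wz": 0},
    {"dx": 0,"dy": 0,"dz": 0,"wx": 0,"wy": 0,"wz": 0},
    {"dx": 0,"dy": 0,"dz": 0,"wx": 0,"wy": 0,"wz": 0},
  ],
)

```text
time_s: 46.4
tcp_pos: [0.6542, -0.2402, 0.0173]
ee_rot: [-2.358, 2.075, -0.0]
wrist_force: [-0.2, -0.0, -8.1]
width: 0.654
```

>>> arm_command(
  series=[
    {"dx": 0,"dy": 0,"dz": -0.5,"wx": 0,"wy": 0,"wz": 0},
    {"dx": 0,"dy": 0,"dz": -0.8,"wx": 0,"wy": 0,"wz": 0},
    {"dx": 0,"dy": 0,"dz": -0.9,"wx": 0,"wy": 0,"wz": 0},
    {"dx": 0,"dy": 0,"dz": -0.9,"wx": 0,"wy": 0,"wz": 0},
    {"dx": 0,"dy": 0,"dz": -0.9,"wx": 0,"wy": 0,"wz": 0},
    {"dx": 0,"dy": 0,"dz": -0.5,"wx": 0,"wy": 0,"wz": 0},
    {"dx": 0,"dy": 0,"dz": 0,"wx": 0,"wy": 0,"wz": 0},
    {"dx": 0,"dy": 0,"dz": 0,"wx": 0,"wy": 0,"wz": 0},
  ],
)

```text
time_s: 47.2
tcp_pos: [0.654, -0.2401, 0.1295]
ee_rot: [-2.358, 2.075, 0.001]
wrist_force: [-0.8, 0.4, -7.1]
width: 0.654
```

```bash
python3 go.py .412 -.3577 .13 -1.316; python3 m4.py rubber_mat_top top,side .12 .09 0 .006 .412 -.358 .25 .006; python3 -c "
from h import *
save(snapshot('wrist'),'w7.png')"
```

```text
t 47.2 p [ 0.654  -0.2401  0.1295] jaw -1.443 tilt [-2.e-04  5.e-04 -1.e+00] F [-0.8  0.4 -7.1] w 0.654 j [-0.32  0.75  0.97  1.41 -0.62  1.31 -0.76]
shift now [ 3.436 10.2   -0.021] shift after turn [ 2.113 10.554 -0.02 ] turn [ 0.    0.01 -1.22]
top [(0.64, [0.4114, -0.356, 0.006])]
  fit (array([ 0.41194178, -0.35486729,  0.26128899]), np.float64(0.1256788932289643)) 1102
side [(0.98, [0.411, -0.3621, 0.006])]
  fit (array([ 0.41239846, -0.35772328,  0.24543959]), np.float64(0.09252179522449788)) 2253
```

View pics/w7.png

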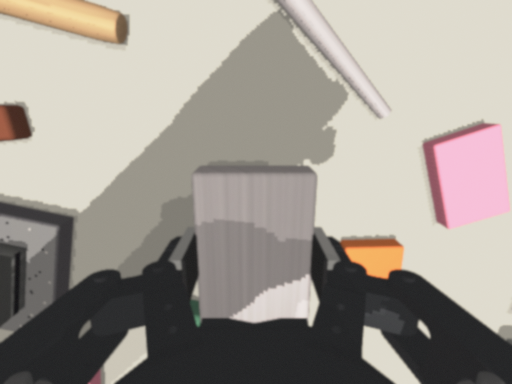

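```bash
python3 -c "
from h import *
s=snapshot('wrist'); o=observe(); M=R.from_rotvec(o['ee_rot']).as_matrix()
for r,z in((174,.148),(167,.128)):
    print((M.T@(onz(s,(255,r),z)-o['tcp_pos'])).round(4), (M.T@(onz(s,(195,r),z)-o['tcp_pos'])).round(4))"
```

```text
[ 0.0001 -0.0409 -0.0187] [-0.0267 -0.0409 -0.0187]
[ 0.0002 -0.04    0.0013] [-0.0308 -0.04    0.0013]
```

>>> arm_command(
  series=[
    {"dx": 0.3,"dy": 0.9,"dz": 0,"wx": 0,"wy": 0,"wz": 0},
    {"dx": 0.3,"dy": 0.9,"dz": 0,"wx": 0,"wy": 0,"wz": 0},
    {"dx": 0.3,"dy": 0.9,"dz": 0,"wx": 0,"wy": 0,"wz": 0},
    {"dx": 0.3,"dy": 0.9,"dz": 0,"wx": 0,"wy": 0,"wz": 0},
    {"dx": 0.3,"dy": 0.9,"dz": 0,"wx": 0,"wy": 0,"wz": 0},
    {"dx": 0.3,"dy": 0.9,"dz": 0,"wx": 0,"wy": 0,"wz": 0},
    {"dx": 0.3,"dy": 0.9,"dz": 0,"wx": 0,"wy": 0,"wz": 0},
    {"dx": 0.3,"dy": 0.9,"dz": 0,"wx": 0,"wy": 0,"wz": 0},
    {"dx": 0.3,"dy": 0.9,"dz": 0,"wx": 0,"wy": 0,"wz": 0},
    {"dx": 0.3,"dy": 0.9,"dz": 0,"wx": 0,"wy": 0,"wz": 0},
  ],
)

```text
time_s: 48.6
tcp_pos: [0.4394, -0.3438, 0.1299]
ee_rot: [-2.358, 2.075, -0.0]
wrist_force: [0.4, -0.3, -7.6]
width: 0.653
```

>>> arm_command(
  series=[
    {"dx": 0.4,"dy": 0.8,"dz": 0,"wx": 0,"wy": 0,"wz": 0},
    {"dx": 0,"dy": 0.4,"dz": 0,"wx": 0,"wy": 0,"wz": 0},
    {"dx": 0,"dy": 0,"dz": 0,"wx": 0,"wy": 0,"wz": -0.6},
    {"dx": 0,"dy": 0,"dz": 0,"wx": 0,"wy": 0,"wz": -0.6},
    {"dx": 0,"dy": 0,"dz": 0,"wx": 0,"wy": 0,"wz": 0},
    {"dx": 0,"dy": 0,"dz": 0,"wx": 0,"wy": 0,"wz": 0},
  ],
)

```text
time_s: 49.2
tcp_pos: [0.4122, -0.3568, 0.1298]
ee_rot: [-2.482, 1.925, -0.0]
wrist_force: [0.2, -0.1, -7.2]
width: 0.656
```

```bash
python3 go.py .412 -.3575 .015 -1.316; python3 -c "
from h import *
s=snapshot('wrist');im=s['image'][:,:,::-1].copy()
c,n=np.cos(.255),np.sin(.255); x,y=.412,-.3575
q=[proj(s,[x+c*a-n*b,y+n*a+c*b,.006]).round().astype(int) for a,b in((-.06,-.045),(.06,-.045),(.06,.045),(-.06,.045))]
cv2.polylines(im,[np.array(q)],True,(0,0,255),1)
cv2.imwrite('pics/w8.png',im)"
```

```text
t 49.2 p [ 0.4122 -0.3568  0.1298] jaw -1.319 tilt [ 4.e-04  3.e-04 -1.e+00] F [ 0.2 -0.1 -7.2] w 0.656 j [-0.28  0.42  1.12  1.84 -0.41  1.14 -0.34]
shift now [0.025 0.017 4.593] shift after turn [0.024 0.015 4.593] turn [-0.    0.   -0.03]
```

View pics/w8.png

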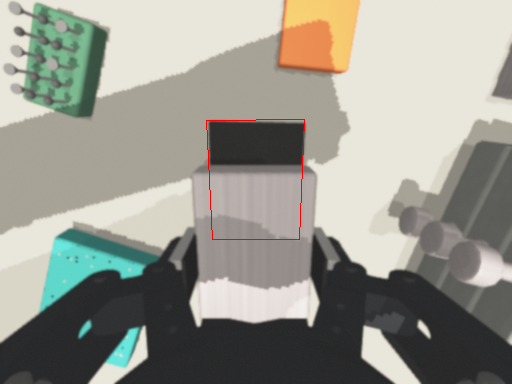

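>>> arm_command(
  series=[
    {"dx": 0,"dy": -0.04,"dz": 0.7,"wx": 0,"wy": 0,"wz": 0},
    {"dx": 0,"dy": 0,"dz": 0.8,"wx": 0,"wy": 0,"wz": 0},
    {"dx": 0,"dy": 0,"dz": 0.8,"wx": 0,"wy": 0,"wz": 0},
    {"dx": 0,"dy": 0,"dz": 0.8,"wx": 0,"wy": 0,"wz": 0},
    {"dx": 0,"dy": 0,"dz": 0.7,"wx": 0,"wy": 0,"wz": 0},
    {"dx": 0,"dy": 0,"dz": 0.5,"wx": 0,"wy": 0,"wz": 0},
    {"dx": 0,"dy": 0,"dz": 0.3,"wx": 0,"wy": 0,"wz": 0},
    {"dx": 0,"dy": 0,"dz": 0,"wx": 0,"wy": 0,"wz": 0},
    {"dx": 0,"dy": 0,"dz": 0,"wx": 0,"wy": 0,"wz": 0},
  ],
)

```text
time_s: 50.15
tcp_pos: [0.4133, -0.3571, 0.0153]
ee_rot: [2.484, -1.923, 0.001]
wrist_force: [0.3, -0.1, -7.1]
width: 0.652
```

>>> arm_command(
  series=[
    {"dx": 0,"dy": 0,"dz": 0.06,"wx": 0,"wy": 0,"wz": 0},
    {"dx": 0,"dy": 0,"dz": 0.06,"wx": 0,"wy": 0,"wz": 0},
    {"dx": 0,"dy": 0,"dz": 0,"wx": 0,"wy": 0,"wz": 0},
  ],
)

```text
time_s: 50.45
tcp_pos: [0.4132, -0.3567, 0.0119]
ee_rot: [-2.484, 1.923, -0.0]
wrist_force: [0.5, -0.3, -7.4]
width: 0.65
```

>>> arm_command(
  series=[
    {"dx": 0,"dy": 0,"dz": 0.05,"wx": 0,"wy": 0,"wz": 0},
    {"dx": 0,"dy": 0,"dz": 0,"wx": 0,"wy": 0,"wz": 0},
  ],
)

```text
time_s: 50.65
tcp_pos: [0.413, -0.3567, 0.0104]
ee_rot: [-2.484, 1.923, 0.0]
wrist_force: [-0.3, -0.6, -6.9]
width: 0.652
```

>>> arm_command(
  series=[
    {"dx": 0,"dy": 0,"dz": 0.05,"wx": 0,"wy": 0,"wz": 0},
    {"dx": 0,"dy": 0,"dz": 0,"wx": 0,"wy": 0,"wz": 0},
  ],
)

```text
time_s: 50.85
tcp_pos: [0.413, -0.3567, 0.0091]
ee_rot: [-2.484, 1.923, 0.0]
wrist_force: [-0.1, 0.4, -7.6]
width: 0.653
```

>>> arm_command(
  series=[
    {"dx": 0,"dy": 0,"dz": 0.05,"wx": 0,"wy": 0,"wz": 0},
    {"dx": 0,"dy": 0,"dz": 0,"wx": 0,"wy": 0,"wz": 0},
  ],
)

```text
time_s: 51.05
tcp_pos: [0.413, -0.3567, 0.0078]
ee_rot: [-2.484, 1.923, 0.0]
wrist_force: [0.7, -0.7, -7.3]
width: 0.65
```

>>> arm_command(
  series=[
    {"dx": 0,"dy": 0,"dz": 0.05,"wx": 0,"wy": 0,"wz": 0},
    {"dx": 0,"dy": 0,"dz": 0,"wx": 0,"wy": 0,"wz": 0},
  ],
)

```text
time_s: 51.25
tcp_pos: [0.4131, -0.3567, 0.0076]
ee_rot: [-2.483, 1.923, 0.001]
wrist_force: [-4.7, 6.7, 8.8]
width: 0.652
```

Resting. Release and rise.

>>> arm_command(
  series=[
    {"dx": 0,"dy": 0,"dz": 0,"wx": 0,"wy": 0,"wz": 0},
    {"dx": 0,"dy": 0,"dz": 0,"wx": 0,"wy": 0,"wz": 0},
    {"dx": 0,"dy": 0,"dz": 0,"wx": 0,"wy": 0,"wz": 0},
    {"dx": 0,"dy": 0,"dz": 0,"wx": 0,"wy": 0,"wz": 0},
    {"dx": 0,"dy": 0,"dz": 0,"wx": 0,"wy": 0,"wz": 0},
  ],
  hand=0,
)

```text
time_s: 51.75
tcp_pos: [0.4131, -0.3569, 0.0068]
ee_rot: [2.484, -1.923, 0.0]
wrist_force: [0.0, -0.5, -0.5]
width: 0.997
```

>>> arm_command(
  series=[
    {"dx": 0,"dy": 0,"dz": -0.3,"wx": 0,"wy": 0,"wz": 0},
    {"dx": 0,"dy": 0,"dz": -0.6,"wx": 0,"wy": 0,"wz": 0},
    {"dx": 0,"dy": 0,"dz": -0.9,"wx": 0,"wy": 0,"wz": 0},
    {"dx": 0,"dy": 0,"dz": -1,"wx": 0,"wy": 0,"wz": 0},
    {"dx": 0,"dy": 0,"dz": -1,"wx": 0,"wy": 0,"wz": 0},
    {"dx": 0,"dy": 0,"dz": -1,"wx": 0,"wy": 0,"wz": 0},
    {"dx": 0,"dy": 0,"dz": -1,"wx": 0,"wy": 0,"wz": 0},
    {"dx": 0,"dy": 0,"dz": -1,"wx": 0,"wy": 0,"wz": 0},
    {"dx": 0,"dy": 0,"dz": 0,"wx": 0,"wy": 0,"wz": 0},
    {"dx": 0,"dy": 0,"dz": 0,"wx": 0,"wy": 0,"wz": 0},
  ],
)

```text
time_s: 52.75
tcp_pos: [0.4132, -0.3569, 0.1777]
ee_rot: [-2.483, 1.923, -0.002]
wrist_force: [0.4, 0.5, -0.9]
width: 1.002
```

```bash
python3 m4.py bench_block_centre wrist .086 .058 .006 .026 .412 -.357 .25 .016;python3 m4.py rubber_mat_top wrist .12 .09 0 .006 .412 -.357 .25 .006
python3 - <<'E'
from h import *
for c in('side','top'):
    s=snapshot(c); save(s,c+'9.png')
    for n,z in dict(loupe_centre=.019,dapping_block_centre=.054,vee_block_centre=.046,jar_centre=.0275,bur_stand_centre=.013).items():
        print(c,n,[(round(l['confidence'],2),onz(s,np.array(l['xy'])*[512,384],z).round(3)[:2]) for l in landmark_of(n,c)[:2]])
s=snapshot('wrist');save(s,'w9.png'); print(observe()['time_s'],observe()['wrist_force'])
E
```

```text
wrist [(0.68, [0.564, -0.3695, 0.016]), (0.57, [0.4124, -0.3568, 0.016])]
  fit (array([ 0.41130401, -0.35725766,  0.2267827 ]), np.float64(0.07306166812859927)) 4198
wrist []
  fit (array([ 0.41064395, -0.35857808,  0.22346622]), np.float64(0.5683521121244721)) 3677
side loupe_centre [(0.67, array([0.543, 0.025]))]
side dapping_block_centre [(0.62, array([0.645, 0.246]))]
side vee_block_centre [(0.58, array([ 0.534, -0.01 ]))]
side jar_centre [(0.57, array([ 0.54 , -0.005])), (0.26, array([ 0.476, -0.182]))]
side bur_stand_centre [(0.74, array([ 0.481, -0.17 ]))]
top loupe_centre [(0.68, array([0.629, 0.231])), (0.43, array([0.429, 0.362]))]
top dapping_block_centre [(0.82, array([0.619, 0.221])), (0.17, array([0.481, 0.183]))]
top vee_block_centre [(0.69, array([ 0.55, -0.01]))]
top jar_centre [(0.6, array([0.485, 0.178]))]
top bur_stand_centre [(0.98, array([ 0.474, -0.184]))]
53.7 [ 0.07757125 -0.41705064 -0.31112194]
```

View pics/w9.png

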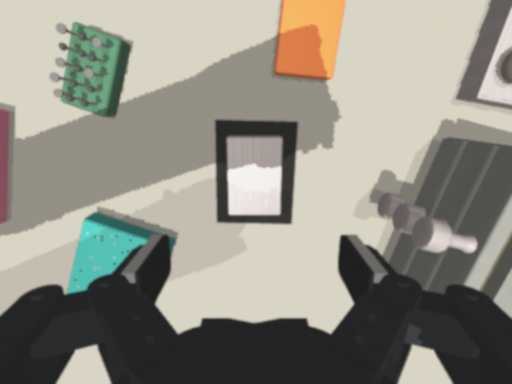

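View pics/side9.png

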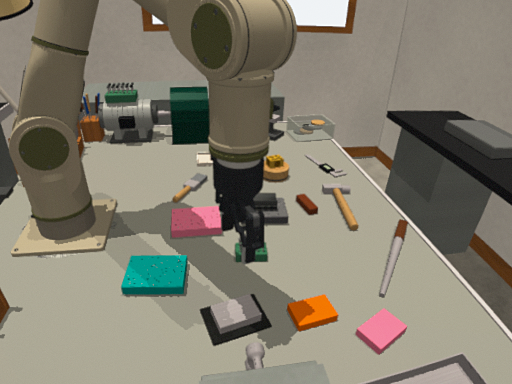

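All four tools are in place, and the arm is clear of everything.

```bash
python3 -c "
from h import *
print(hand_in())"
```

```text
the job is handed in; nothing more can be done
None
```

I took the pile apart from the top and set all four tools in their places, then handed the job in after about 54 s of the 136 s. Each tool was lowered until the wrist force showed it resting, and only then let go. The hand-in reports no verdict, so these are my own last checks:

| Tool | Place | Last check |
|---|---|---|
| Eye loupe | Sorting tray | Upright, about 3 mm from the middle |
| Dapping block | Wooden block | Within about 2 mm of the middle |
| Vee-block | Surface plate | Within about 3 mm of the middle, turned about 1–2° off square |
| Bench block | Rubber mat | Within about 2 mm of the middle, turned about 1–2° off square |

- **Jar and bur stand:** the top camera put both within about 10 mm of where they started. The arm never came near either, so this is the scatter of the readings.
- **Checks that disagreed:** some side and top readings in the last check were plainly wrong. The side camera reported the loupe and the jar on the surface plate because the arm blocked its view. For the dapping block the side camera was off by 20–30 mm, and for the vee-block the two views differed by up to 10 mm. I went by the wrist-camera fits taken right after each release.
- **At hand-in:** the gripper was open, 0.18 m above the bench, with no measurable contact force.

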